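Get the marker out from behind the bottles

TASK

The marker pen lies at the back of the grey bottle stand, hemmed in by three bottles. Stand all three bottles upright on the ceramic tile first, then lay the marker in the pen rest, lengthwise across both saddles and centred, and only then put each bottle back upright on the very place in the stand where it stood. Leave the timer and the calculator where they are.

Things in the scene. Friction and masses are not known exactly. Their poses are not given: they have to be found in the camera images.
- white_bottle: Small clear-white reagent bottle with a blue cap, standing; body 43 mm in diameter up to about 70 mm, then shoulder and cap (25 mm), 95 mm high, 0.11 kg. Origin: centre of its underside, z up. To be gripped round the body about 55 mm above its underside.
- brown_bottle: Small brown reagent bottle with a white cap, standing; body 48 mm in diameter up to about 75 mm, then shoulder and cap (28 mm), 106 mm high, 0.17 kg. Origin: centre of its underside, z up. To be gripped round the body about 65 mm above its underside.
- dropper_bottle: Smallest bottle: brown, with a black dropper bulb, standing; body 33 mm in diameter up to about 55 mm, then neck and bulb (13 mm), 88 mm high, 0.06 kg. Origin: centre of its underside, z up. To be gripped round the body about 48 mm above its underside.
- marker: Marker pen, white barrel with a red cap, 132 mm long (along its y), 14 mm wide, 15 mm high, 11 g; it lies at the back of the bottle stand, along the stand's y, and does not roll. Origin: centre of its length, on its underside, z up. To be gripped across its width at mid-length.
- bottle_stand: Fixed grey sheet-metal stand, 114 (x) by 196 mm (y), front (-x) open. Origin on the desk, z up; floor 5 mm above it. Walls 30 mm high: inner faces at x = 48 and y = +-94 mm. The bottles stand within 3 mm of the centres of 52 mm black discs at x = -28, y = -62, 0, 62 mm (which on which varies), too close to grip along y; along x, fingers fit above the marker, which lies behind them at x = 11 mm.
- tile: Fixed white ceramic tile, the side area, 120 mm (x) by 200 mm (y). Origin on the desk under its centre, z up; its top is 8 mm above the origin. Empty at the start, with room for three bottles in a row along y, 62 mm apart.
- pen_rest: Fixed steel pen rest: foot plate 50 (x) by 110 (y) by 4 mm, two U-shaped saddles 12 mm thick centred at y = -42 and +42 mm. The pen lies along y, either way round, on the saddle floors 14 mm above the origin, between lips 7 mm high at x = -17 and +17 mm. Between the saddles there is 72 mm of room for the fingers. Origin on the desk under its centre, z up.
- timer: Grey bench timer, 58 x 64 x 20 mm, loose on the desk behind the work; leave it alone. Origin: centre of its underside.
- calculator: White pocket calculator, 140 x 82 x 16 mm, loose on the desk behind the work; leave it alone. Origin: centre of its underside.

How it is judged:
By the outcome, as a careful person would: the job done as asked, in the order asked, and still so for the second after the job is handed in, with the robot touching nothing.
It also fails if it takes over 141 s, if anything falls off the work surface, if the arm or the gripper's body presses on something with over 40 N, if the wrist force passes 120 N, or if a joint passes its speed limit or range.

ROBOT

A 6-joint arm with a two-finger parallel gripper is mounted at the origin on a cart in front of the work surface, level with it; the furniture and walls round the work are solid. World frame = base frame: x ahead of the robot, y to its left, z up, the work surface at z = 0. Lengths are in m, angles in rad, forces in N, time in s.
With the tool pointing down it reaches from about 0.35 to 0.975 m from the base axis. Payload 4.9 kg.
Tool frame: the origin (TCP) lies midway between the tips of the shut fingers; the grasp point (between the pads) lies ctrl.grip_point_offset behind it (ctrl.grip_point_offset is the distance from the TCP to the grasp point, in m); x points along the fingers, y is the direction in which the jaws open and shut, and the axes are right-handed (so a half turn about x gives the same grasp; the last joint's range is limited). The gripper opens to 85 mm and grips with 20 to 120 N. Pads are 22 mm wide; open, the fingers measure 114 mm over their backs; the gripper's body (76 mm by 85 mm) begins 54 mm behind the grasp point. The pads swing forward as they close: fully open they stand 13 mm farther back than shut.
Start: joints at [-1.318, 0.053, 1.613, -0, 1.476, -0.119], TCP at [0.227, -0.582, 0.231] pointing down, gripper open.
Joint ranges: [-3.01, 3.01], [-1.01, 2.22], [0.06, 2.58], [-1.02, 4.17], [0.09, 2.62], [-3.14, 3.14]. Speed limits (rad/s): [2.57, 2.57, 3.14, 3.14, 3.14, 3.14].

INTERFACE

Orientations are given as a rotation vector (axis times angle).
In Python, from station import ctrl gives the robot as it stands. The module is installed in compiled form; this text tells all that it offers.
- The arm moves only by the tool drive_tool, never from a script. Its argument "commands" is text: rows parted by semicolons, each of 5 numbers parted by spaces: the closure, from -1 (fully open) to 1 (shut), so that 0 is half open, then the shift along the tool's x, y, z in units of 40 mm (1.0 is 40 mm), then the turn about the tool's x in units of 5 degrees (1.0 is 5 degrees). A call has 1 to 8 rows; each row is the pose to reach, as a shift and turn from the pose commanded when the call began, along the tool's axes at that moment; what a row does not reach only later rows make up. A row lasts 1/12 s, in which the tool goes at most 41.7 mm and 7.16 degrees, less where a joint would pass 70% of its speed; a pose out of reach is approached as far as the arm can. A call with a gripper value outside its range is refused whole. The fingers move at their own pace and stop on an object; "newtons" is the grip in N (left out, the last holds). Time passes only in rows, so rows that repeat a pose let the fingers close. It gives the time, the measured TCP pose, the force and the opening at its end, in the units of the state.
- ctrl.get_obs(): the state, without advancing time (a new reading comes with each control period).
- ctrl.get_image(name): name is "side" or "top" or "wrist"; returns (picture, depth): 420x560x3 uint8, blue, green, red; 420x560 float32, m along the optical axis (not along the pixel's ray), 0 where there is no reading.
- ctrl.camera_info(name): a dict with "K" (3x3 intrinsics, pixels), "T" (4x4, takes a point from camera to world coordinates). Camera axes: x right, y down, z forward; pixel columns grow to the right and rows downward; lengths in m; the calibration is good to about 2 mm. A picture is of the moment at which its call begins: read the wrist's pose just before it. camera_info takes no time and is no camera call; for the wrist camera it gives the pose at the moment of the call.
- ctrl.finish_job(): hands the job in, once; it reports no verdict.
The state is a dict: "t": time; "q": joint angles; "dq": joint speeds; "effort": joint torques, N m; "tool_pos": TCP position; "tool_rot": TCP orientation; "contact_force": force on the tool from outside, world axes, zero at the start; "wrist_torque": the same for the moment, N m; "opening": finger opening in m.
Only numpy, scipy, OpenCV 4.12 (cv2) and the standard library are available. Lean on these libraries where they do the work, as an engineer would, in place of code of your own. Each camera call takes 0.05 s, during which the arm holds its last target.

## Working session

There is one attempt and no reset: what is moved stays moved. The work goes in short steps, Python scripts to look and compute and a tool call to move; the robot and the scene stay as the last step left them, time stands still between calls to the robot, and variables do not carry over. Pictures are saved under pics/ and viewed, and the job is handed in when it is done.

Besides the shell and the picture viewer there is one more tool, called after "Emit:" in YAML: its name, and indented under it one key for each argument. drive_tool: Moves the arm, as the interface text tells. Its arguments: {"type":"object","properties":{"commands":{"type":"string"},"newtons":{"type":"number"}},"required":["commands"]}

```bash
mkdir -p pics; ls; python3 - <<'E'
from station import ctrl
import cv2,numpy as np
o=ctrl.get_obs()
for k,v in o.items(): print(k,np.round(v,4))
print(ctrl.grip_point_offset)
for n in ("top","side"):
    im,d=ctrl.get_image(n); cv2.imwrite(f"pics/{n}0.png",im); np.save(f"pics/{n}0.npy",d)
    c=ctrl.camera_info(n); print(n,c["K"],np.round(c["T"],3))
E
```

```text
pics
t 0.0
q [-1.318   0.0533  1.6143 -0.      1.476  -0.119 ]
dq [ 0.0007  0.0002  0.0025 -0.0014 -0.0001  0.0001]
effort [ 2.00000e-04 -3.93686e+01 -3.70176e+01 -1.00000e-04  7.20000e-03
  0.00000e+00]
tool_pos [ 0.2269 -0.5817  0.2301]
tool_rot [ 2.019   0.3818 -2.0193]
contact_force [-0.1202 -0.438  -0.6203]
wrist_torque [-0.0326 -0.0277 -0.0185]
opening 0.0855
0.0187
top [[457.36956722   0.         281.15937981]
 [  0.         457.36956722 199.99709158]
 [  0.           0.           1.        ]] [[-0.000e+00 -9.980e-01  5.600e-02  5.200e-01]
 [-1.000e+00  0.000e+00  1.000e-03 -4.000e-02]
 [-1.000e-03 -5.600e-02 -9.980e-01  1.303e+00]
 [ 0.000e+00  0.000e+00  0.000e+00  1.000e+00]]
side [[538.61310366   0.         277.70417195]
 [  0.         538.61310366 205.4841832 ]
 [  0.           0.           1.        ]] [[-0.058 -0.535  0.843 -0.806]
 [-0.998  0.036 -0.045  0.049]
 [-0.006 -0.844 -0.536  0.918]
 [ 0.     0.     0.     1.   ]]
```

View pics/top0.png

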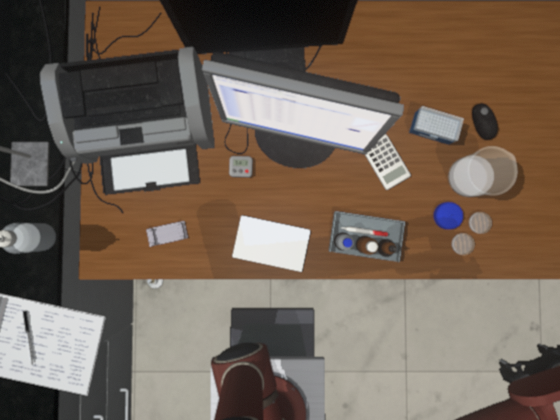

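View pics/side0.png

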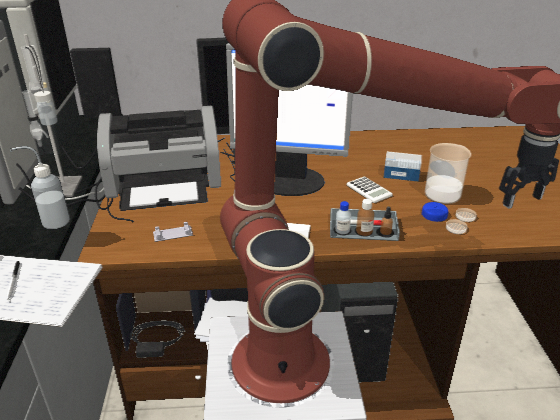

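```bash
cat > h.py <<'E'
import numpy as np,cv2
from scipy.spatial.transform import Rotation as R
from station import ctrl
def ray(c,uv,z):
    K,T=c["K"],c["T"]; d=T[:3,:3]@np.linalg.solve(K,[uv[0],uv[1],1.]); o=T[:3,3]
    return o+d*(z-o[2])/d[2]
def proj(c,p):
    q=np.linalg.inv(c["T"])@np.r_[p,1]; u=c["K"]@q[:3]; return u[:2]/u[2]
E
python3 - <<'E'
from h import *
im=cv2.imread("pics/top0.png"); c=ctrl.camera_info("top")
cv2.imwrite("pics/c1.png",cv2.resize(im[195:285,130:420],None,fx=2.7,fy=2.7,interpolation=cv2.INTER_CUBIC))
hsv=cv2.cvtColor(im,cv2.COLOR_BGR2HSV)
def rect(mask,box,z,name):
    m=np.zeros_like(mask);x0,y0,x1,y1=box;m[y0:y1,x0:x1]=mask[y0:y1,x0:x1]
    cs,_=cv2.findContours(m,cv2.RETR_EXTERNAL,cv2.CHAIN_APPROX_NONE)
    k=max(cs,key=cv2.contourArea); p=np.array([ray(c,q[0],z)[:2] for q in k],np.float32)
    r=cv2.minAreaRect(p*1000); b=cv2.boxPoints(r); print(name,np.round(r[0],1),np.round(r[1],1),round(r[2],2),len(k)); print(np.round(b,0).tolist())
g=((hsv[...,1]<70)&(hsv[...,2]>60)).astype(np.uint8)*255
notwood=((hsv[...,1]<90)).astype(np.uint8)*255
rect(notwood,(215,205,322,277),.008,"tile")
rect(notwood,(322,205,415,270),.03,"stand")
rect(notwood,(135,210,200,255),.015,"rest")
E
```

```text
tile [471.7  -9.6] [206.8 126.5] 78.08 222
[[388.0, -98.0], [512.0, -124.0], [555.0, 79.0], [431.0, 105.0]]
stand [ 492.4 -275.8] [202.8 116.4] 81.45 220
[[420.0, -367.0], [535.0, -385.0], [565.0, -184.0], [450.0, -167.0]]
rest [499.7 283. ] [ 53.7 112.3] 12.55 109
[[461.0, 332.0], [486.0, 222.0], [538.0, 234.0], [514.0, 344.0]]
```

View pics/c1.png

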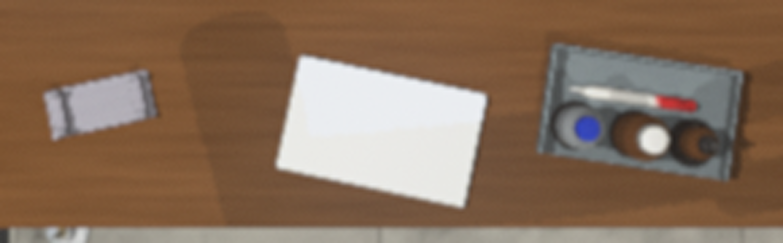

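```bash
python3 - <<'E'
from h import *
o=ctrl.get_obs(); M=R.from_rotvec(o["tool_rot"]).as_matrix(); print(M.round(3))
c=ctrl.camera_info("wrist"); print(c["K"].round(1),c["T"].round(3))
print("cam in tool",(M.T@(c["T"][:3,3]-o["tool_pos"])).round(4), (M.T@c["T"][:3,:3]).round(3))
for n in("top",):
    pass
E
```

```text
[[-0.     0.363 -0.932]
 [ 0.002 -0.932 -0.363]
 [-1.    -0.002 -0.   ]]
[[323.2   0.  278.2]
 [  0.  323.2 210.8]
 [  0.    0.    1. ]] [[ 0.363 -0.896 -0.256  0.291]
 [-0.932 -0.349 -0.098 -0.558]
 [-0.002  0.274 -0.962  0.372]
 [ 0.     0.     0.     1.   ]]
cam in tool [-0.142   0.0009 -0.0687] [[-0.    -0.274  0.962]
 [ 1.    -0.     0.   ]
 [ 0.     0.962  0.274]]
```

Emit:
drive_tool:
  commands: "-1 0 -5.35 -9.15 -12;-1 0 -5.35 -9.15 -12;-1 0 -5.35 -9.15 -12;-1 0 -5.35 -9.15 -12;-1 0 -5.35 -9.15 -12;-1 0 -5.35 -9.15 -12;-1 0 -5.35 -9.15 -12;-1 0 -5.35 -9.15 -12"
  newtons: 35

```text
t: 0.77
tool_pos: [0.4347, -0.319, 0.2309]
tool_rot: [1.35, 1.112, -1.35]
contact_force: [1.0, 0.0, 0.2]
opening: 0.0859
```

```bash
cat >> h.py <<'E'
def plan(x,y,z,yang):
    """units to move TCP to x,y,z with tool y at world angle yang deg, from measured pose"""
    o=ctrl.get_obs(); M=R.from_rotvec(o["tool_rot"]).as_matrix()
    d=M.T@(np.array([x,y,z])-o["tool_pos"])/.04
    a=np.degrees(np.arctan2(M[1,1],M[0,1])); t=-((yang-a+180)%360-180)/5
    print("t",round(float(o["t"]),2),"tool",o["tool_pos"].round(4),"yang",round(a,2),"down",M[:,0].round(4),"q",o["q"].round(2),"F",o["contact_force"].round(1),"op",round(float(o["opening"]),4))
    print(" -> x y z turn:",d.round(3),round(t,3)," dist mm",round(np.linalg.norm(d)*40,1))
E
python3 -c "
from h import *
plan(.49,-.25,.23,-8.55)"
```

```text
t 0.77 tool [ 0.4347 -0.319   0.2309] yang -11.06 down [-3.e-04  3.e-04 -1.e+00] q [-0.77 -0.15  1.81  0.    1.48 -0.58] F [1.  0.  0.2] op 0.0859
 -> x y z turn: [ 0.022  1.027 -1.958] -0.503  dist mm 88.5
```

Emit:
drive_tool:
  commands: "-1 0 1.03 -1.96 -0.5;-1 0 1.03 -1.96 -0.5;-1 0 1.03 -1.96 -0.5;-1 0 1.03 -1.96 -0.5;-1 0 1.03 -1.96 -0.5"

```text
t: 1.18
tool_pos: [0.4896, -0.2523, 0.2308]
tool_rot: [1.321, 1.133, -1.323]
contact_force: [-0.2, -0.1, -0.1]
opening: 0.0856
```

```bash
python3 -c "
from h import *
plan(.49,-.25,.23,-8.55)
c=ctrl.camera_info('wrist'); im,d=ctrl.get_image('wrist'); cv2.imwrite('pics/w1.png',im); np.savez('pics/w1.npz',d=d,**c)"
```

```text
t 1.18 tool [ 0.4896 -0.2523  0.2308] yang -8.86 down [-1.1e-03 -1.0e-04 -1.0e+00] q [-0.61 -0.12  1.79 -0.    1.48 -0.46] F [-0.2 -0.1 -0.1] op 0.0856
 -> x y z turn: [ 0.021  0.001 -0.058] -0.061  dist mm 2.5
```

View pics/w1.png

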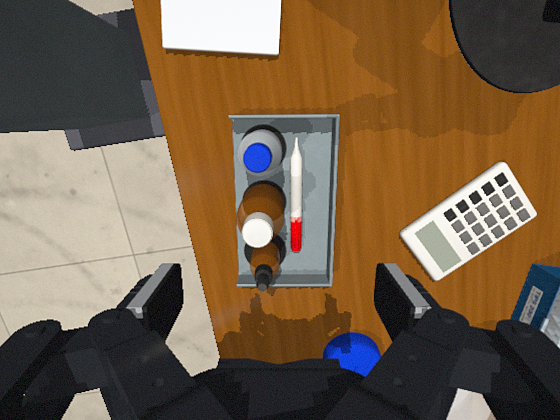

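```bash
python3 - <<'E'
from h import *
im=cv2.imread("pics/w1.png"); c=dict(np.load("pics/w1.npz")); hsv=cv2.cvtColor(im,cv2.COLOR_BGR2HSV)
cv2.imwrite("pics/w1z.png",cv2.resize(im[100:300,210:360],None,fx=3,fy=3,interpolation=cv2.INTER_CUBIC))
def big(m,box):
    x0,y0,x1,y1=box;k=np.zeros(m.shape,np.uint8);k[y0:y1,x0:x1]=m[y0:y1,x0:x1]*255
    cs,_=cv2.findContours(k,cv2.RETR_EXTERNAL,cv2.CHAIN_APPROX_NONE);return max(cs,key=cv2.contourArea)
def bot(name,m,box,z):
    k=big(m,box);p=np.array([ray(c,q[0],z)[:2]*1000 for q in k],np.float32)
    (x,y),r=cv2.minEnclosingCircle(p); e=cv2.fitEllipse(p); print(name,np.round((x,y,r),1),"ell",np.round(e[0],1),np.round(e[1],1)); return np.array(e[0])
S,V,H=hsv[...,1].astype(int),hsv[...,2],hsv[...,0]
w=bot("white cap",(H>100)&(H<130)&(S>150),(235,130,285,180),.100)
b=bot("brown cap",(S<60)&(V>150),(238,208,275,252),.111)
dd=bot("bulb",(V<45),(250,255,282,295),.085)
print("w-b",w-b,"b-d",b-dd)
red=((H<8)|(H>172))&(S>150)
k=big(red,(280,210,310,260));p=np.array([ray(c,q[0],.0125)[:2]*1000 for q in k],np.float32);r=cv2.minAreaRect(p);print("red",r)
wh=(S<40)&(V>190)
k2=big(wh,(286,130,308,225));p2=np.array([ray(c,q[0],.0125)[:2]*1000 for q in k2],np.float32);r2=cv2.minAreaRect(p2);print("barrel",r2)
pp=np.vstack([p,p2]);print("all",cv2.minAreaRect(pp),cv2.boxPoints(cv2.minAreaRect(pp)))
E
```

```text
white cap [ 477.6 -213.2   12.3] ell [ 477.4 -213.1] [22.4 24.1]
brown cap [ 462.3 -274.5   20.7] ell [ 465.4 -274.3] [26.3 37.7]
bulb [ 460.8 -334.3    8.3] ell [ 460.9 -334.6] [11.1 17.7]
w-b [12.02804565 61.21072388] b-d [ 4.42807007 60.27755737]
red ((500.15899658203125, -318.16571044921875), (40.245853424072266, 11.847150802612305), 81.74539184570312)
barrel ((509.5065612792969, -251.3135986328125), (89.87997436523438, 11.152417182922363), 81.74541473388672)
all ((506.7861328125, -272.484619140625), (132.56448364257812, 11.847152709960938), 81.74541473388672) [[ 491.40765 -337.2297 ]
 [ 503.13205 -338.93063]
 [ 522.1646  -207.73953]
 [ 510.44022 -206.0386 ]]
```

View pics/w1z.png

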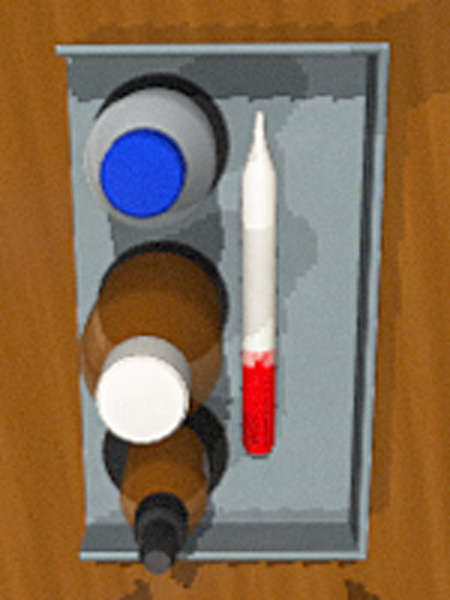

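```bash
python3 - <<'E'
from h import *
im=cv2.imread("pics/w1.png"); f=np.load("pics/w1.npz"); c=dict(f); d=f["d"]
print("white",ray(c,(210+143/3-.33,100+172/3-.33),.1)[:2]*1000)
print("brown",ray(c,(210+143/3-.33,100+402/3-.33),.111)[:2]*1000)
print("drop",ray(c,(210+157/3-.33,100+557/3-.33),.092)[:2]*1000)
def P(u,v):
    z=np.median(d[v-2:v+3,u-2:u+3]); q=np.linalg.solve(c["K"],[u,v,1])*z; return (c["T"]@np.r_[q,1])[:3]*1000
for n,u,v in(("w",257,157),("b",257,234),("d",262,285),("floor",315,200),("desk",370,180),("marker",296,200)): print(n,P(u,v).round(1))
for n,u,v in (("c1",55,46),("c2",388,44),("c3",366,558),("c4",84,558)): print(n,ray(c,(210+u/3,100+v/3),.03)[:2]*1000)
t=ctrl.camera_info("top"); it=cv2.imread("pics/top0.png"); h=cv2.cvtColor(it,cv2.COLOR_BGR2HSV).astype(int)
def cen(m,b):
    x0,y0,x1,y1=b; k=m[y0:y1,x0:x1]; ys,xs=np.nonzero(k); return xs.mean()+x0,ys.mean()+y0,len(xs)
q=cen((h[...,0]>100)&(h[...,0]<130)&(h[...,1]>120),(335,232,360,256));print("top w",q,ray(t,q[:2],.1)*1000)
q=cen((h[...,1]<70)&(h[...,2]>150),(362,238,380,256));print("top b",q,ray(t,q[:2],.108)*1000)
cv2.imwrite("pics/tz.png",cv2.resize(it[205:270,325:410],None,fx=8,fy=8,interpolation=cv2.INTER_CUBIC))
E
```

```text
white [ 477.67009298 -212.66604336]
brown [ 467.31959679 -276.03613062]
drop [ 460.29602312 -335.6354946 ]
w [ 477.3 -212.7   99.3]
b [ 466.9 -276.6  110.2]
d [ 460.3 -335.6   91.4]
floor [ 528.2 -282.3    4.4]
desk [ 595.1 -269.6   -0.7]
marker [ 505.9 -275.5   17.6]
c1 [ 450.0287048  -173.80616533]
c2 [ 561.67307998 -190.58885742]
c3 [ 533.12196368 -382.54160371]
c4 [ 423.36367847 -365.44666698]
top w (np.float64(347.171875), np.float64(242.171875), 64) [ 477.51305601 -211.51828182  100.        ]
top b (np.float64(371.65168539325845), np.float64(246.4494382022472), 89) [ 466.71090407 -273.93743603  108.        ]
```

View pics/tz.png

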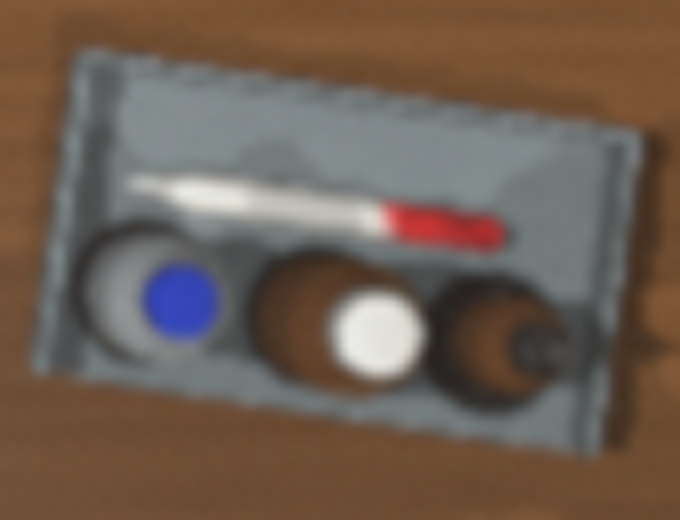

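```bash
python3 -c "
from h import *
plan(.467,-.2755,.150,-8.4)"
```

```text
t 1.23 tool [ 0.4892 -0.253   0.2309] yang -8.94 down [-1.e-03 -1.e-04 -1.e+00] q [-0.61 -0.12  1.79 -0.    1.48 -0.46] F [ 0.7  0.8 -0.6] op 0.0854
 -> x y z turn: [ 2.023 -0.46   0.642] -0.109  dist mm 86.9
```

Emit:
drive_tool:
  commands: "-1 0 -0.46 0.64 -0.11;-1 2.0 -0.46 0.64 -0.11;-1 2.0 -0.46 0.64 -0.11;-1 2.0 -0.46 0.64 -0.11;-1 2.0 -0.46 0.64 -0.11;-1 2.0 -0.46 0.64 -0.11"

```text
t: 1.73
tool_pos: [0.468, -0.2761, 0.1531]
tool_rot: [1.317, 1.134, -1.316]
contact_force: [0.4, -0.0, 0.4]
opening: 0.0853
```

```bash
python3 -c "
from h import *
plan(.467,-.2755,.045,-8.4)
c=ctrl.camera_info('wrist'); im,d=ctrl.get_image('wrist'); cv2.imwrite('pics/w2.png',im); np.savez('pics/w2.npz',d=d,**c)"
```

```text
t 1.73 tool [ 0.468  -0.2761  0.1531] yang -8.44 down [ 0.0014 -0.0013 -1.    ] q [-0.67 -0.08  1.88 -0.    1.34 -0.52] F [ 0.4 -0.   0.4] op 0.0853
 -> x y z turn: [ 2.702 -0.03  -0.015] -0.008  dist mm 108.1
```

View pics/w2.png

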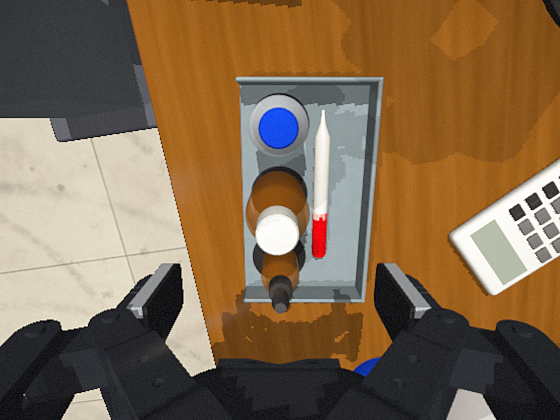

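Emit:
drive_tool:
  commands: "-1 0.7 -0.03 0 0;-1 1.5 -0.03 0 0;-1 2.1 -0.03 0 0;-1 2.5 -0.03 0 0;-1 2.68 -0.03 0 0;-1 2.68 -0.03 0 0;-1 2.68 -0.03 0 0"

```text
t: 2.37
tool_pos: [0.4679, -0.2756, 0.0463]
tool_rot: [1.316, 1.133, -1.315]
contact_force: [0.6, -0.4, 0.2]
opening: 0.0857
```

```bash
python3 -c "
from h import *
plan(.467,-.2755,.045,-8.4)
"
```

```text
t 2.37 tool [ 0.4679 -0.2756  0.0463] yang -8.35 down [ 0.0026 -0.002  -1.    ] q [-0.67  0.05  1.95 -0.    1.14 -0.52] F [ 0.6 -0.4  0.2] op 0.0857
 -> x y z turn: [ 0.032 -0.024  0.001] 0.01  dist mm 1.6
```

Grip brown gently first.

Emit:
drive_tool:
  commands: "0.6 0 0 0 0;0.6 0 0 0 0;0.6 0 0 0 0;0.6 0 0 0 0;0.6 0 0 0 0;0.6 0 0 0 0;0.6 0 0 0 0;0.6 0 0 0 0"
  newtons: 30

```text
t: 3.03
tool_pos: [0.4674, -0.2752, 0.0457]
tool_rot: [1.316, 1.135, -1.315]
contact_force: [-1.9, 1.2, 6.9]
opening: 0.0472
```

```bash
python3 -c "
from h import *
plan(.467,-.2755,.19,-8.4)
c=ctrl.camera_info('wrist'); im,d=ctrl.get_image('wrist'); cv2.imwrite('pics/w3.png',im); np.savez('pics/w3.npz',d=d,**c)"
```

```text
t 3.03 tool [ 0.4674 -0.2752  0.0457] yang -8.35 down [ 0.0016 -0.0013 -1.    ] q [-0.67  0.05  1.95 -0.    1.14 -0.52] F [-1.9  1.2  6.9] op 0.0472
 -> x y z turn: [-3.608e+00 -2.000e-03  1.300e-02] 0.01  dist mm 144.3
```

View pics/w3.png

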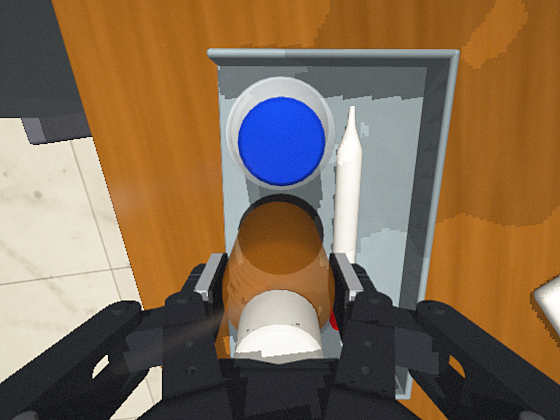

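Emit:
drive_tool:
  commands: "0.6 -0.5 0 0 0;0.6 -1.3 0 0 0;0.6 -2.2 0 0 0;0.6 -3.1 0 0 0;0.6 -3.6 0 0 0;0.6 -3.6 0 0 0;0.6 -3.6 0 0 0"

```text
t: 3.67
tool_pos: [0.467, -0.2749, 0.1891]
tool_rot: [1.316, 1.134, -1.315]
contact_force: [-0.0, 0.5, -1.1]
opening: 0.0475
```

```bash
python3 -c "
from h import *
plan(.4845,.051,.19,-8.4)"
```

```text
t 3.67 tool [ 0.467  -0.2749  0.1891] yang -8.35 down [ 0.002  -0.0015 -1.    ] q [-0.67 -0.12  1.85  0.    1.41 -0.52] F [-0.   0.5 -1.1] op 0.0475
 -> x y z turn: [-0.035 -0.751 -8.125] 0.01  dist mm 326.4
```

Emit:
drive_tool:
  commands: "0.6 0 -0.05 -0.4 0;0.6 0 -0.1 -1.1 0;0.6 0 -0.2 -1.9 0;0.6 0 -0.25 -2.8 0;0.6 0 -0.35 -3.7 0;0.6 0 -0.4 -4.6 0;0.6 0 -0.5 -5.5 0;0.6 0 -0.6 -6.3 0"

```text
t: 4.33
tool_pos: [0.4772, -0.0186, 0.1848]
tool_rot: [1.314, 1.142, -1.319]
contact_force: [0.5, -0.4, -0.6]
opening: 0.0469
```

```bash
python3 -c "
from h import *
plan(.4845,.051,.19,-8.4)"
```

```text
t 4.33 tool [ 0.4772 -0.0186  0.1848] yang -8.32 down [-0.0053  0.0018 -1.    ] q [-0.2  -0.28  1.99  0.    1.43 -0.05] F [ 0.5 -0.4 -0.6] op 0.0469
 -> x y z turn: [-0.129 -0.071 -1.75 ] 0.017  dist mm 70.2
```

Emit:
drive_tool:
  commands: "0.6 0 -0.03 -0.8 0;0.6 -0.05 -0.07 -1.4 0;0.6 -0.05 -0.07 -1.7 0;0.6 -0.05 -0.07 -1.74 0;0.6 -0.05 -0.07 -1.74 0;0.6 -0.05 -0.07 -1.74 0"

```text
t: 4.83
tool_pos: [0.4862, 0.0468, 0.1889]
tool_rot: [1.315, 1.137, -1.318]
contact_force: [0.1, -0.4, -2.5]
opening: 0.0476
```

```bash
python3 -c "
from h import *
plan(.4845,.051,.0495,-8.4)
c=ctrl.camera_info('wrist'); im,d=ctrl.get_image('wrist'); cv2.imwrite('pics/w4.png',im); np.savez('pics/w4.npz',d=d,**c)"
```

```text
t 4.83 tool [0.4862 0.0468 0.1889] yang -8.39 down [-2.1e-03 -5.0e-04 -1.0e+00] q [-0.06 -0.25  1.97 -0.    1.43  0.09] F [ 0.1 -0.4 -2.5] op 0.0476
 -> x y z turn: [ 3.485 -0.049 -0.1  ] 0.003  dist mm 139.5
```

View pics/w4.png

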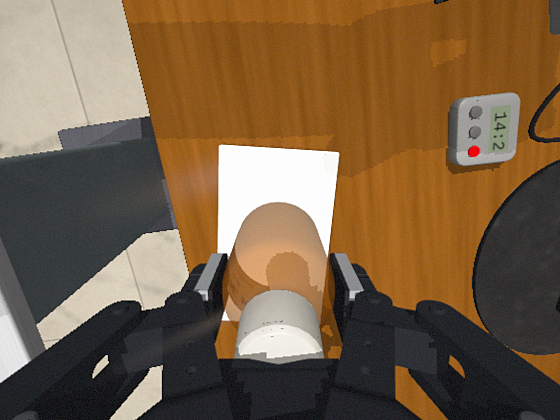

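```bash
python3 -c "
from h import *
c=dict(np.load('pics/w4.npz'))
a=ray(c,(219,146),.008)*1000;b=ray(c,(338,152),.008)*1000
print(a,b,np.linalg.norm(a-b),np.degrees(np.arctan2(*(b-a)[[1,0]])))
u=(b-a)/np.linalg.norm(b-a); print('center',(a+b)/2-100*np.array([-u[1],u[0],0]))"
```

```text
[434.17192938  97.22544      8.        ] [549.32151885  74.32662339   8.        ] 117.40436004907009 -11.247194749423105
center [472.24249395 -12.30345141   8.        ]
```

Emit:
drive_tool:
  commands: "0.6 0.5 -0.04 -0.05 0;0.6 1.2 -0.04 -0.05 0;0.6 2.0 -0.04 -0.05 0;0.6 2.7 -0.04 -0.05 0;0.6 3.2 -0.04 -0.05 0;0.6 3.4 -0.04 -0.05 0;0.6 3.46 -0.04 -0.05 0;0.6 3.48 -0.04 -0.05 0"

```text
t: 5.55
tool_pos: [0.4858, 0.049, 0.0511]
tool_rot: [1.317, 1.136, -1.317]
contact_force: [0.1, 0.2, -1.5]
opening: 0.0475
```

Emit:
drive_tool:
  commands: "0.6 0.02 0 0 0;0.6 0.02 0 0 0"

```text
t: 5.72
tool_pos: [0.4869, 0.0495, 0.0519]
tool_rot: [1.318, 1.134, -1.314]
contact_force: [0.7, -0.4, -1.4]
opening: 0.0473
```

```bash
python3 -c "
from h import *
plan(.4845,.049,.0487,-8.4)"
```

```text
t 5.72 tool [0.4869 0.0495 0.0519] yang -8.37 down [ 3.2e-03 -2.0e-04 -1.0e+00] q [-0.05 -0.09  2.07 -0.    1.16  0.1 ] F [ 0.7 -0.4 -1.4] op 0.0473
 -> x y z turn: [ 0.079 -0.058  0.021] 0.006  dist mm 4.0
```

Emit:
drive_tool:
  commands: "0.6 0.04 0 0 0;0.6 0.06 0 0 0;0.6 0.07 0 0 0;0.6 0.07 0 0 0"

```text
t: 6.05
tool_pos: [0.4864, 0.0498, 0.0487]
tool_rot: [1.316, 1.136, -1.314]
contact_force: [-2.0, -0.1, 5.7]
opening: 0.0476
```

```bash
python3 -c "
from h import *
plan(.4845,.049,.0487,-8.4)"
```

```text
t 6.05 tool [0.4864 0.0498 0.0487] yang -8.34 down [ 1.7e-03 -2.0e-04 -1.0e+00] q [-0.05 -0.08  2.07 -0.    1.15  0.1 ] F [-2.  -0.1  5.7] op 0.0476
 -> x y z turn: [-0.    -0.044  0.026] 0.012  dist mm 2.0
```

Emit:
drive_tool:
  commands: "0.2 0 0 0 0;-0.2 0 0 0 0;-0.6 0 0 0 0;-1 0 0 0 0;-1 0 0 0 0;-1 0 0 0 0"

```text
t: 6.55
tool_pos: [0.4853, 0.0498, 0.0471]
tool_rot: [1.316, 1.137, -1.316]
contact_force: [1.7, -0.4, -0.3]
opening: 0.0855
```

Emit:
drive_tool:
  commands: "-1 -0.4 0 0 0;-1 -1.2 0 0 0;-1 -2.0 0 0 0;-1 -2.8 0 0 0;-1 -3.5 0 0 0;-1 -3.5 0 0 0"

```text
t: 7.05
tool_pos: [0.4892, 0.0496, 0.1947]
tool_rot: [1.322, 1.128, -1.306]
contact_force: [1.5, -0.1, 0.4]
opening: 0.0853
```

```bash
python3 -c "
from h import *
c=ctrl.camera_info('wrist'); im,d=ctrl.get_image('wrist'); cv2.imwrite('pics/w5.png',im); np.savez('pics/w5.npz',d=d,**c)
plan(.4775,-.2125,.17,-8.4)"
```

```text
t 7.1 tool [0.4879 0.0496 0.1916] yang -8.35 down [ 8.e-03 -3.e-04 -1.e+00] q [-0.05 -0.26  1.97  0.    1.42  0.1 ] F [-0.4  0.7 -0.4] op 0.0854
 -> x y z turn: [0.54  0.691 6.522] 0.01  dist mm 263.2
```

View pics/w5.png

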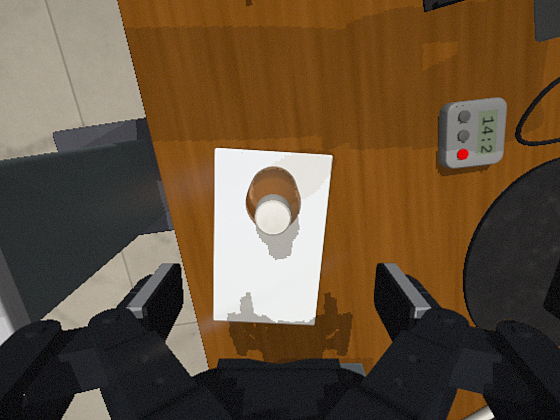

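Emit:
drive_tool:
  commands: "-1 0 0.05 0.5 0;-1 0 0.15 1.4 0;-1 0 0.25 2.4 0;-1 0 0.4 3.4 0;-1 0 0.5 4.4 0;-1 0 0.6 5.4 0;-1 0 0.68 6.2 0;-1 0 0.69 6.5 0"

```text
t: 7.77
tool_pos: [0.4738, -0.2148, 0.1856]
tool_rot: [1.317, 1.136, -1.32]
contact_force: [0.2, -0.5, 0.7]
opening: 0.0855
```

Emit:
drive_tool:
  commands: "-1 0 0 0 0;-1 0 0 0 0"

```text
t: 7.93
tool_pos: [0.4744, -0.211, 0.1859]
tool_rot: [1.317, 1.139, -1.317]
contact_force: [0.4, 0.3, 0.4]
opening: 0.0853
```

```bash
python3 -c "
from h import *
plan(.4775,-.2125,.036,-8.4)"
```

```text
t 7.93 tool [ 0.4744 -0.211   0.1859] yang -8.41 down [-0.0019  0.0021 -1.    ] q [-0.56 -0.17  1.9   0.    1.41 -0.42] F [0.4 0.3 0.4] op 0.0853
 -> x y z turn: [3.748 0.09  0.033] -0.003  dist mm 150.0
```

Emit:
drive_tool:
  commands: "-1 0.2 0.09 0.03 0;-1 0.6 0.09 0.03 0;-1 1.3 0.09 0.03 0;-1 2.1 0.09 0.03 0;-1 2.8 0.09 0.03 0;-1 3.4 0.09 0.03 0;-1 3.7 0.09 0.03 0;-1 3.74 0.09 0.03 0"

```text
t: 8.6
tool_pos: [0.4764, -0.2104, 0.034]
tool_rot: [1.314, 1.145, -1.317]
contact_force: [0.3, 0.2, -0.5]
opening: 0.0854
```

Emit:
drive_tool:
  commands: "-1 0 0 0 0;-1 0 0 0 0"

```text
t: 8.77
tool_pos: [0.4797, -0.2133, 0.0392]
tool_rot: [1.315, 1.135, -1.314]
contact_force: [-0.4, -0.5, -0.0]
opening: 0.0857
```

```bash
python3 -c "
from h import *
plan(.4775,-.2125,.036,-8.4)
c=ctrl.camera_info('wrist'); im,d=ctrl.get_image('wrist'); cv2.imwrite('pics/w6.png',im); np.savez('pics/w6.npz',d=d,**c)"
```

```text
t 8.77 tool [ 0.4797 -0.2133  0.0392] yang -8.3 down [ 0.0022 -0.0013 -1.    ] q [-0.56  0.02  1.99  0.    1.13 -0.42] F [-0.4 -0.5 -0. ] op 0.0857
 -> x y z turn: [ 0.08  -0.057 -0.013] 0.02  dist mm 3.9
```

View pics/w6.png

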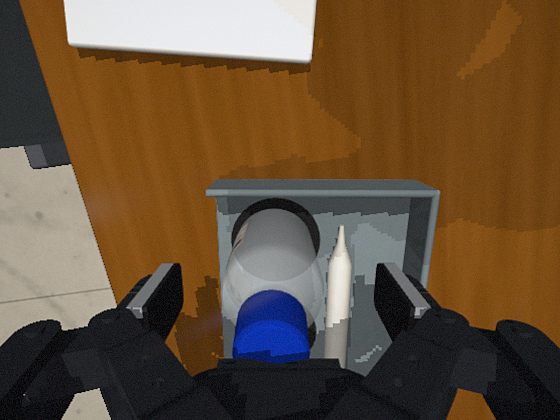

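Emit:
drive_tool:
  commands: "-1 0.07 -0.06 0 0;-1 0.07 -0.06 0 0;-1 0.07 -0.06 0 0;-1 0.07 -0.06 0 0"

```text
t: 9.15
tool_pos: [0.4762, -0.2131, 0.0354]
tool_rot: [1.316, 1.136, -1.316]
contact_force: [0.5, -0.2, -0.7]
opening: 0.0852
```

```bash
python3 -c "
from h import *
plan(.4775,-.2125,.036,-8.4)"
```

```text
t 9.15 tool [ 0.4762 -0.2131  0.0354] yang -8.37 down [ 8.e-04 -4.e-04 -1.e+00] q [-0.56  0.02  2.    0.    1.12 -0.42] F [ 0.5 -0.2 -0.7] op 0.0852
 -> x y z turn: [-0.015  0.029 -0.019] 0.006  dist mm 1.5
```

Emit:
drive_tool:
  commands: "-0.5 0 0.02 0 0;0 0 0.02 0 0;0.7 0 0.02 0 0;0.7 0 0.02 0 0;0.7 0 0.02 0 0;0.7 0 0.02 0 0;0.7 0 0.02 0 0;0.7 0 0.02 0 0"
  newtons: 30

```text
t: 9.82
tool_pos: [0.477, -0.2131, 0.035]
tool_rot: [1.316, 1.136, -1.316]
contact_force: [-0.1, -0.3, 1.0]
opening: 0.0425
```

```bash
python3 -c "
from h import *
plan(.4775,-.2125,.176,-8.4)"
```

```text
t 9.82 tool [ 0.477  -0.2131  0.035 ] yang -8.35 down [ 3.e-04 -2.e-04 -1.e+00] q [-0.56  0.02  2.    0.    1.12 -0.42] F [-0.1 -0.3  1. ] op 0.0425
 -> x y z turn: [-3.524  0.012 -0.016] 0.01  dist mm 141.0
```

Emit:
drive_tool:
  commands: "0.7 -0.4 0 0 0;0.7 -1.2 0 0 0;0.7 -2.0 0 0 0;0.7 -2.8 0 0 0;0.7 -3.2 0 -0.3 0;0.7 -3.4 0 -0.9 0;0.7 -3.4 0 -1.6 0;0.7 -3.4 0 -2.4 0"

```text
t: 10.48
tool_pos: [0.491, -0.1178, 0.1718]
tool_rot: [1.317, 1.134, -1.316]
contact_force: [0.4, 0.1, -0.3]
opening: 0.0422
```

```bash
python3 -c "
from h import *
plan(.472,-.011,.17,-8.4)"
```

```text
t 10.48 tool [ 0.491  -0.1178  0.1718] yang -8.46 down [ 1.4e-03 -7.0e-04 -1.0e+00] q [-0.38 -0.2   1.95 -0.    1.39 -0.24] F [ 0.4  0.1 -0.3] op 0.0422
 -> x y z turn: [ 0.042 -0.863 -2.57 ] -0.013  dist mm 108.5
```

Emit:
drive_tool:
  commands: "0.7 0 -0.3 -0.9 0;0.7 0 -0.6 -1.7 0;0.7 0 -0.82 -2.4 0;0.7 0 -0.86 -2.56 0;0.7 0 -0.86 -2.56 0;0.7 0 -0.86 -2.56 0;0.7 0 -0.86 -2.56 0"

```text
t: 11.07
tool_pos: [0.4717, -0.0126, 0.1708]
tool_rot: [1.316, 1.136, -1.317]
contact_force: [0.6, -0.2, -1.3]
opening: 0.0424
```

```bash
python3 -c "
from h import *
plan(.472,-.011,.038,-8.4)"
```

```text
t 11.07 tool [ 0.4717 -0.0126  0.1708] yang -8.4 down [-2.e-04 -5.e-04 -1.e+00] q [-0.18 -0.28  2.02 -0.    1.4  -0.04] F [ 0.6 -0.2 -1.3] op 0.0424
 -> x y z turn: [ 3.32e+00  1.00e-03 -4.20e-02] -0.0  dist mm 132.8
```

Emit:
drive_tool:
  commands: "0.7 0.5 0 0 0;0.7 1.2 0 0 0;0.7 2.0 0 0 0;0.7 2.6 0 0 0;0.7 3.0 0 0 0;0.7 3.2 0 0 0;0.7 3.25 0 0 0;0.7 3.28 0 0 0"

```text
t: 11.73
tool_pos: [0.472, -0.0125, 0.0399]
tool_rot: [1.317, 1.136, -1.317]
contact_force: [0.4, 0.5, -1.3]
opening: 0.0423
```

Emit:
drive_tool:
  commands: "0.7 0.02 0 0 0;0.7 0.04 0 0 0;0.7 0.06 0 0 0;0.7 0.06 0 0 0"

```text
t: 12.07
tool_pos: [0.4722, -0.0118, 0.0381]
tool_rot: [1.316, 1.135, -1.315]
contact_force: [0.1, -0.9, -0.9]
opening: 0.0426
```

```bash
python3 -c "
from h import *
plan(.472,-.011,.038,-8.4)"
```

```text
t 12.07 tool [ 0.4722 -0.0118  0.0381] yang -8.35 down [ 1.5e-03 -3.0e-04 -1.0e+00] q [-0.18 -0.11  2.12  0.    1.13 -0.04] F [ 0.1 -0.9 -0.9] op 0.0426
 -> x y z turn: [ 0.002 -0.008 -0.019] 0.01  dist mm 0.8
```

Emit:
drive_tool:
  commands: "0.7 0.02 0 0 0;0.7 0.04 0 0 0;0.7 0.04 0 0 0;0.7 0.04 0 0 0"

```text
t: 12.4
tool_pos: [0.4723, -0.0118, 0.038]
tool_rot: [1.315, 1.137, -1.316]
contact_force: [-5.9, 0.2, 11.0]
opening: 0.0423
```

Contact; release and lift, heading to the dropper.

Emit:
drive_tool:
  commands: "0.3 -0.03 0 0 0;-0.2 -0.03 0 0 0;-0.6 -0.03 0 0 0;-1 -0.03 0 0 0;-1 -0.03 0 0 0;-1 -0.03 0 0 0"

```text
t: 12.9
tool_pos: [0.4715, -0.0116, 0.0367]
tool_rot: [1.316, 1.137, -1.316]
contact_force: [0.0, 0.3, 0.9]
opening: 0.0852
```

Emit:
drive_tool:
  commands: "-1 -0.4 0 0 0;-1 -1.2 0 0 0;-1 -2.0 0 0 0;-1 -2.8 0 0 0;-1 -3.3 0 0 0;-1 -3.3 0 0 0;-1 -3.3 0 0 0"

```text
t: 13.48
tool_pos: [0.4725, -0.0118, 0.1703]
tool_rot: [1.317, 1.134, -1.314]
contact_force: [-0.9, 0.3, -0.7]
opening: 0.0858
```

```bash
python3 -c "
from h import *
plan(.4603,-.3356,.17,-8.4)"
```

```text
t 13.48 tool [ 0.4725 -0.0118  0.1703] yang -8.35 down [ 3.1e-03 -6.0e-04 -1.0e+00] q [-0.18 -0.28  2.02 -0.    1.4  -0.04] F [-0.9  0.3 -0.7] op 0.0858
 -> x y z turn: [0.011 0.873 8.052] 0.01  dist mm 324.0
```

Emit:
drive_tool:
  commands: "-1 0 0.05 0.5 0;-1 0 0.15 1.4 0;-1 0 0.25 2.4 0;-1 0 0.4 3.4 0;-1 0 0.5 4.4 0;-1 0 0.6 5.4 0;-1 0 0.7 6.3 0;-1 0 0.8 7.2 0"

```text
t: 14.15
tool_pos: [0.4599, -0.3024, 0.1661]
tool_rot: [1.317, 1.141, -1.318]
contact_force: [0.0, 0.2, -0.2]
opening: 0.0854
```

Emit:
drive_tool:
  commands: "-1 0 0.05 0.6 0;-1 0 0.07 0.85 0;-1 0 0.07 0.85 0;-1 0 0.07 0.85 0;-1 0 0.07 0.85 0"

```text
t: 14.57
tool_pos: [0.4591, -0.3337, 0.1678]
tool_rot: [1.316, 1.14, -1.315]
contact_force: [0.6, 0.4, 0.9]
opening: 0.086
```

```bash
python3 -c "
from h import *
plan(.4603,-.3356,.031,-8.4)
c=ctrl.camera_info('wrist'); im,d=ctrl.get_image('wrist'); cv2.imwrite('pics/w7.png',im); np.savez('pics/w7.npz',d=d,**c)"
```

```text
t 14.57 tool [ 0.4591 -0.3337  0.1678] yang -8.29 down [-0.0013  0.0019 -1.    ] q [-0.76 -0.03  1.81  0.    1.37 -0.62] F [0.6 0.4 0.9] op 0.086
 -> x y z turn: [3.419 0.043 0.049] 0.022  dist mm 136.8
```

View pics/w7.png

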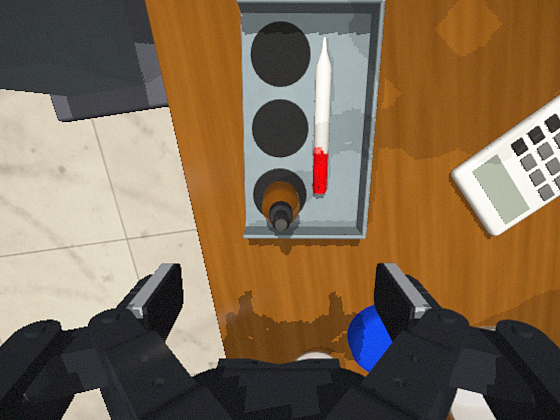

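```bash
python3 - <<'E'
from h import *
c=dict(np.load('pics/w7.npz')); im=cv2.imread('pics/w7.png')
print('bulb',ray(c,(281,225),.093)*1000)
g=(im.max(2)<50).astype(np.uint8)*255; k=np.zeros_like(g);k[15:160,245:312]=g[15:160,245:312]
for q in cv2.findContours(k,0,1)[0]:
    if cv2.contourArea(q)>500:
        p=np.array([ray(c,a[0],.005)[:2]*1000 for a in q],np.float32);print(cv2.fitEllipse(p))
E
```

```text
bulb [ 460.07707265 -337.68661826   93.        ]
((477.4444885253906, -213.98670959472656), (44.27800750732422, 48.47600173950195), 46.42853546142578)
```

Emit:
drive_tool:
  commands: "-1 0.2 0.04 0.05 0;-1 0.6 0.04 0.05 0;-1 1.3 0.04 0.05 0;-1 2.0 0.04 0.05 0;-1 2.7 0.04 0.05 0;-1 3.2 0.04 0.05 0;-1 3.38 0.04 0.05 0;-1 3.4 0.04 0.05 0"

```text
t: 15.28
tool_pos: [0.4594, -0.3355, 0.0303]
tool_rot: [1.316, 1.142, -1.316]
contact_force: [-0.5, -0.6, 0.3]
opening: 0.0854
```

Emit:
drive_tool:
  commands: "-1 0 0 0 0;-1 0 0 0 0;-1 0 0 0 0;-1 0 0 0 0"

```text
t: 15.62
tool_pos: [0.4615, -0.3384, 0.0347]
tool_rot: [1.315, 1.134, -1.315]
contact_force: [0.1, 0.5, 0.4]
opening: 0.0852
```

```bash
python3 -c "
from h import *
plan(.4601,-.3362,.031,-8.4)
c=ctrl.camera_info('wrist'); im,d=ctrl.get_image('wrist'); cv2.imwrite('pics/w8.png',im); np.savez('pics/w8.npz',d=d,**c)"
```

```text
t 15.62 tool [ 0.4615 -0.3384  0.0347] yang -8.35 down [ 0.0022 -0.0022 -1.    ] q [-0.76  0.13  1.88 -0.    1.13 -0.62] F [0.1 0.5 0.4] op 0.0852
 -> x y z turn: [ 0.092 -0.044 -0.049] 0.011  dist mm 4.5
```

View pics/w8.png

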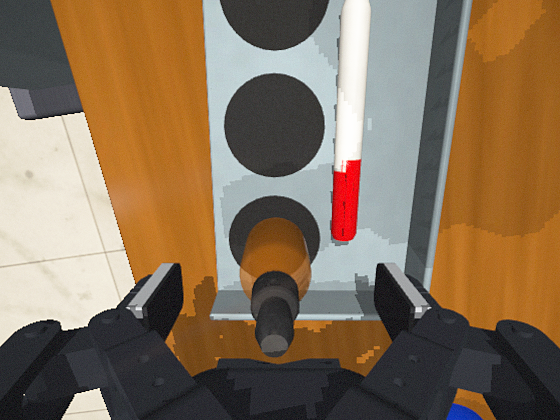

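Emit:
drive_tool:
  commands: "-1 0.08 -0.03 -0.03 0;-1 0.08 -0.03 -0.03 0;-1 0.08 -0.03 -0.03 0;-1 0.08 -0.03 -0.03 0"

```text
t: 16.0
tool_pos: [0.4594, -0.3361, 0.0296]
tool_rot: [1.316, 1.137, -1.316]
contact_force: [0.7, 0.1, 0.4]
opening: 0.0854
```

Emit:
drive_tool:
  commands: "-0.5 0 0 0 0;0 0 0 0 0;0.8 0 0 0 0;0.8 0 0 0 0;0.8 0 0 0 0;0.8 0 0 0 0;0.8 0 0 0 0;0.8 0 0 0 0"
  newtons: 25

```text
t: 16.67
tool_pos: [0.4596, -0.3363, 0.0298]
tool_rot: [1.316, 1.136, -1.316]
contact_force: [-0.1, -0.2, 1.2]
opening: 0.0324
```

```bash
python3 -c "
from h import *
plan(.4601,-.3362,.176,-8.4)"
```

```text
t 16.67 tool [ 0.4596 -0.3363  0.0298] yang -8.35 down [ 2.e-04 -2.e-04 -1.e+00] q [-0.76  0.13  1.89 -0.    1.12 -0.62] F [-0.1 -0.2  1.2] op 0.0324
 -> x y z turn: [-3.655e+00  1.200e-02 -3.000e-03] 0.009  dist mm 146.2
```

Emit:
drive_tool:
  commands: "0.8 -0.4 0 0 0;0.8 -1.2 0 0 0;0.8 -2.0 0 0 0;0.8 -2.8 0 -0.2 0;0.8 -3.2 -0.05 -0.7 0;0.8 -3.3 -0.2 -1.5 0;0.8 -3.3 -0.3 -2.4 0;0.8 -3.3 -0.5 -3.3 0"

```text
t: 17.33
tool_pos: [0.4592, -0.2018, 0.1625]
tool_rot: [1.317, 1.134, -1.316]
contact_force: [0.7, 1.2, -0.8]
opening: 0.0324
```

```bash
python3 -c "
from h import *
plan(.4594,-.0717,.16,-8.4)"
```

```text
t 17.33 tool [ 0.4592 -0.2018  0.1625] yang -8.43 down [ 1.6e-03 -6.0e-04 -1.0e+00] q [-0.56 -0.2   1.97  0.    1.37 -0.42] F [ 0.7  1.2 -0.8] op 0.0324
 -> x y z turn: [ 0.061 -0.473 -3.219] -0.005  dist mm 130.2
```

Emit:
drive_tool:
  commands: "0.8 0 -0.1 -0.9 0;0.8 0 -0.25 -1.8 0;0.8 0 -0.4 -2.6 0;0.8 0 -0.47 -3.1 0;0.8 0 -0.47 -3.22 0;0.8 0 -0.47 -3.22 0;0.8 0 -0.47 -3.22 0;0.8 0 -0.47 -3.22 0"

```text
t: 18.0
tool_pos: [0.4591, -0.0735, 0.1617]
tool_rot: [1.316, 1.136, -1.317]
contact_force: [-0.2, 0.2, -0.4]
opening: 0.0323
```

```bash
python3 -c "
from h import *
plan(.4594,-.0717,.033,-8.4)"
```

```text
t 18.0 tool [ 0.4591 -0.0735  0.1617] yang -8.41 down [-2.e-04 -4.e-04 -1.e+00] q [-0.32 -0.29  2.05 -0.    1.39 -0.17] F [-0.2  0.2 -0.4] op 0.0323
 -> x y z turn: [ 3.217e+00  1.000e-03 -4.700e-02] -0.003  dist mm 128.7
```

Emit:
drive_tool:
  commands: "0.8 0.4 0 -0.02 0;0.8 1.1 0 -0.02 0;0.8 1.9 0 -0.02 0;0.8 2.5 0 -0.02 0;0.8 2.9 0 -0.02 0;0.8 3.1 0 -0.02 0;0.8 3.17 0 -0.02 0;0.8 3.19 0 -0.02 0"

```text
t: 18.67
tool_pos: [0.4593, -0.0725, 0.0341]
tool_rot: [1.316, 1.136, -1.317]
contact_force: [0.6, 0.0, -0.7]
opening: 0.0324
```

Emit:
drive_tool:
  commands: "0.8 0.02 0 0 0;0.8 0.04 0 0 0;0.8 0.06 0 0 0;0.8 0.06 0 0 0"

```text
t: 19.0
tool_pos: [0.4602, -0.0721, 0.0328]
tool_rot: [1.316, 1.134, -1.314]
contact_force: [0.5, -0.5, 1.9]
opening: 0.0324
```

Emit:
drive_tool:
  commands: "0.8 0.03 0 0 0;0.8 0.03 0 0 0;0.8 0.03 0 0 0"

```text
t: 19.25
tool_pos: [0.4603, -0.0721, 0.0327]
tool_rot: [1.316, 1.135, -1.315]
contact_force: [-3.5, -0.2, 9.2]
opening: 0.0324
```

Emit:
drive_tool:
  commands: "0.4 -0.02 0 0 0;0 -0.02 0 0 0;-0.6 -0.02 0 0 0;-1 -0.02 0 0 0;-1 -0.02 0 0 0;-1 -0.02 0 0 0"

```text
t: 19.75
tool_pos: [0.459, -0.0716, 0.031]
tool_rot: [1.316, 1.137, -1.316]
contact_force: [0.5, 0.6, -0.6]
opening: 0.0852
```

Emit:
drive_tool:
  commands: "-1 -0.4 0 0 0;-1 -1.2 0 0 0;-1 -2.0 0 0 0;-1 -2.8 0 0 0;-1 -3.5 0 0 0;-1 -4 0 0 0;-1 -4 0 0 0"

```text
t: 20.33
tool_pos: [0.462, -0.0726, 0.197]
tool_rot: [1.318, 1.128, -1.31]
contact_force: [0.3, -0.4, -0.2]
opening: 0.0857
```

```bash
python3 -c "
from h import *
plan(.5068,-.2730,.12,-8.3)
im,d=ctrl.get_image('top');cv2.imwrite('pics/t2.png',cv2.resize(im[190:285,130:420],None,fx=2.7,fy=2.7))
c=ctrl.camera_info('wrist'); im,d=ctrl.get_image('wrist'); cv2.imwrite('pics/w9.png',im); np.savez('pics/w9.npz',d=d,**c)"
```

```text
t 20.33 tool [ 0.462  -0.0726  0.197 ] yang -8.35 down [ 0.0094 -0.003  -1.    ] q [-0.32 -0.32  2.01  0.    1.44 -0.17] F [ 0.3 -0.4 -0.2] op 0.0857
 -> x y z turn: [1.951 1.818 4.791] -0.01  dist mm 219.3
```

View pics/w9.png

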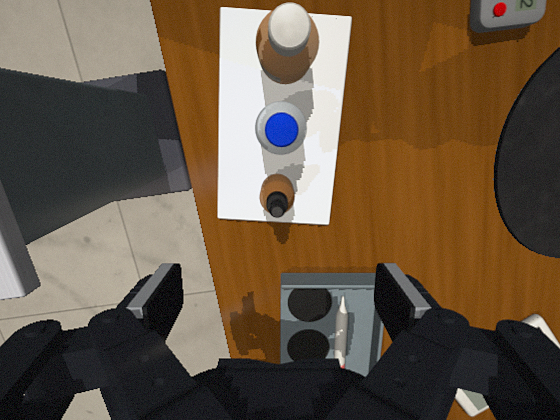

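View pics/t2.png

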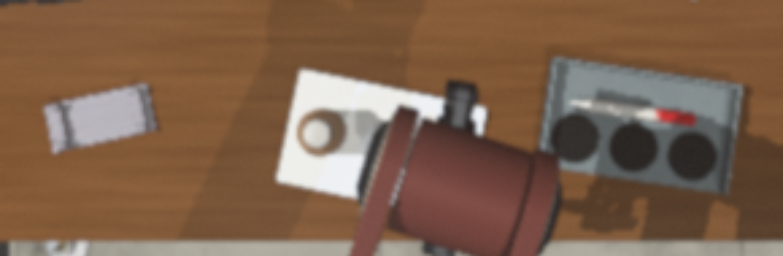

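Emit:
drive_tool:
  commands: "-1 0 0.1 0.5 0;-1 0 0.4 1.3 0;0.3 0 0.7 2.1 0;0.3 0.2 1.1 3.0 0;0.3 0.6 1.4 3.8 0;0.3 1.2 1.7 4.5 0;0.3 1.8 1.82 4.79 0;0.3 1.8 1.82 4.79 0"

```text
t: 21.1
tool_pos: [0.4993, -0.2716, 0.1108]
tool_rot: [1.318, 1.149, -1.324]
contact_force: [-1.3, 1.1, -0.9]
opening: 0.0302
```

Emit:
drive_tool:
  commands: "0.3 0 0 0 0;0.3 0 0 0 0;0.3 0 0 0 0"

```text
t: 21.35
tool_pos: [0.5038, -0.2712, 0.1203]
tool_rot: [1.315, 1.136, -1.314]
contact_force: [-0.2, 0.7, 0.5]
opening: 0.0298
```

```bash
python3 -c "
from h import *
plan(.5068,-.2730,.12,-8.3)
c=ctrl.camera_info('wrist'); im,d=ctrl.get_image('wrist'); cv2.imwrite('pics/w10.png',im); np.savez('pics/w10.npz',d=d,**c)"
```

```text
t 21.35 tool [ 0.5038 -0.2712  0.1203] yang -8.29 down [ 1.1e-03 -6.0e-04 -1.0e+00] q [-0.62  0.02  1.84  0.    1.28 -0.48] F [-0.2  0.7  0.5] op 0.0298
 -> x y z turn: [0.007 0.081 0.034] 0.002  dist mm 3.5
```

View pics/w10.png

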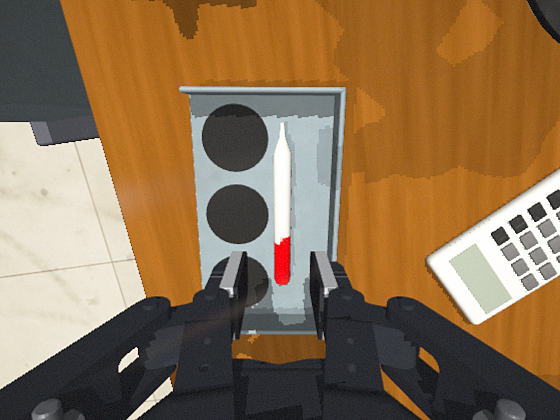

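```bash
cat > mk.py <<'E'
from h import *
def marker(c,im,box,zc):
    h=cv2.cvtColor(im,cv2.COLOR_BGR2HSV).astype(int);H,S,V=h[...,0],h[...,1],h[...,2]
    m=((((H<8)|(H>172))&(S>150)&(V>90))|((S<40)&(V>185))).astype(np.uint8)*255
    x0,y0,x1,y1=box;k=np.zeros_like(m);k[y0:y1,x0:x1]=m[y0:y1,x0:x1]
    k=cv2.morphologyEx(k,cv2.MORPH_CLOSE,np.ones((5,5)))
    q=max(cv2.findContours(k,0,1)[0],key=cv2.contourArea)
    p=np.array([ray(c,a[0],zc)[:2]*1000 for a in q],np.float32);return cv2.minAreaRect(p)
E
python3 - <<'E'
from mk import *
c=dict(np.load('pics/w10.npz')); im=cv2.imread('pics/w10.png')
r=marker(c,im,(268,115,296,290),.0125);print(r)
g=(im.max(2)<60).astype(np.uint8)*255
for b in ((198,95,271,178),(203,180,271,247)):
    k=np.zeros_like(g);k[b[1]:b[3],b[0]:b[2]]=g[b[1]:b[3],b[0]:b[2]]
    q=max(cv2.findContours(k,0,1)[0],key=cv2.contourArea);p=np.array([ray(c,a[0],.005)[:2]*1000 for a in q],np.float32);print(cv2.fitEllipse(p))
plan(r[0][0]/1000,r[0][1]/1000,.008,-8.3)
E
```

```text
((505.4178466796875, -272.68853759765625), (144.32640075683594, 22.98556137084961), 82.5068130493164)
((478.635498046875, -209.1705322265625), (41.14098358154297, 48.751808166503906), 82.94764709472656)
((468.2098083496094, -277.7055969238281), (41.17874526977539, 53.68729019165039), 89.99452209472656)
t 21.4 tool [ 0.504  -0.2713  0.1208] yang -8.28 down [ 0.0019 -0.0012 -1.    ] q [-0.62  0.02  1.84  0.    1.28 -0.48] F [-0.2  0.1  0.5] op 0.0301
 -> x y z turn: [2.819 0.034 0.027] 0.004  dist mm 112.8
```

```bash
python3 - <<'E'
from mk import *
c=dict(np.load('pics/w10.npz')); 
a=ray(c,(282.3,124),.0125)*1000;b=ray(c,(282,283.5),.0125)*1000;print(a,b,(a+b)/2,np.linalg.norm(a-b),np.degrees(np.arctan2(*(a-b)[[1,0]])))
im=cv2.imread('pics/w10.png');cv2.imwrite('pics/w10z.png',cv2.resize(im[80:340,180:350],None,fx=2.3,fy=2.3))
m=(a+b)/2000;plan(m[0],m[1],.008,-8.3)
E
```

```text
[ 515.97029395 -207.88840677   12.5       ] [ 497.04043616 -338.87560278   12.5       ] [ 506.50536506 -273.38200477   12.5       ] 132.34796952212142 81.77672668841241
t 21.4 tool [ 0.504  -0.2713  0.1208] yang -8.28 down [ 0.0019 -0.0012 -1.    ] q [-0.62  0.02  1.84  0.    1.28 -0.48] F [-0.2  0.1  0.5] op 0.0301
 -> x y z turn: [2.819 0.063 0.04 ] 0.004  dist mm 112.8
```

View pics/w10z.png

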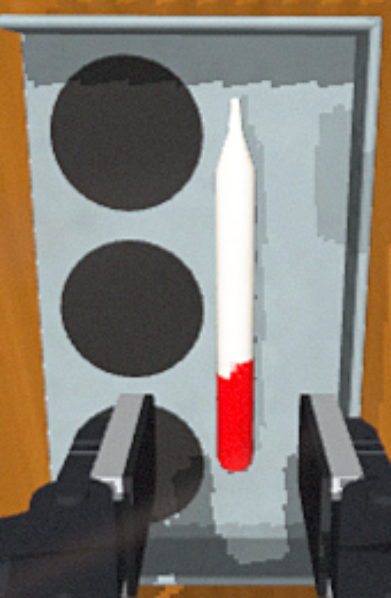

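Emit:
drive_tool:
  commands: "0.3 0.2 0.06 0.03 0;0.3 0.6 0.06 0.03 0;0.3 1.2 0.06 0.03 0;0.3 1.8 0.06 0.03 0;0.3 2.3 0.06 0.03 0;0.3 2.5 0.06 0.03 0;0.3 2.65 0.06 0.03 0;0.3 2.7 0.06 0.03 0"

```text
t: 22.07
tool_pos: [0.5057, -0.2732, 0.0111]
tool_rot: [1.315, 1.137, -1.315]
contact_force: [0.1, -0.0, -0.2]
opening: 0.0297
```

Emit:
drive_tool:
  commands: "0.3 0 0 0 0;0.3 0 0 0 0;0.3 0 0 0 0;0.3 0 0 0 0"

```text
t: 22.4
tool_pos: [0.5063, -0.274, 0.0126]
tool_rot: [1.316, 1.134, -1.315]
contact_force: [0.1, -0.1, 0.4]
opening: 0.0302
```

```bash
python3 -c "
from h import *
plan(.5066,-.2731,.0075,-8.3)
c=ctrl.camera_info('wrist'); im,d=ctrl.get_image('wrist'); cv2.imwrite('pics/w11.png',im); np.savez('pics/w11.npz',d=d,**c)"
```

```text
t 22.4 tool [ 0.5063 -0.274   0.0126] yang -8.35 down [ 0.0018 -0.0013 -1.    ] q [-0.63  0.17  1.88 -0.    1.09 -0.48] F [ 0.1 -0.1  0.4] op 0.0302
 -> x y z turn: [ 0.127  0.004 -0.023] -0.01  dist mm 5.1
```

View pics/w11.png

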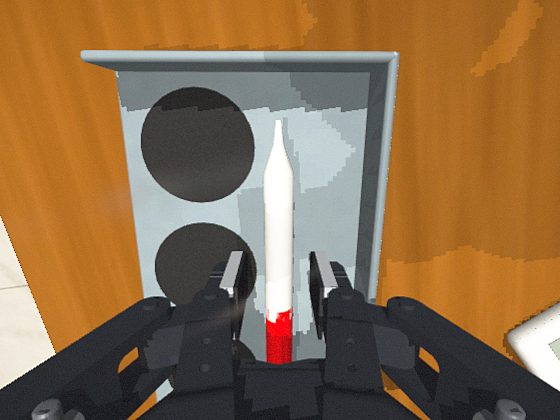

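Emit:
drive_tool:
  commands: "0.3 0.05 0 -0.02 0;0.3 0.11 0 -0.02 0;0.3 0.11 0 -0.02 0;0.3 0.11 0 -0.02 0"

```text
t: 22.78
tool_pos: [0.5054, -0.2724, 0.0065]
tool_rot: [1.316, 1.137, -1.316]
contact_force: [-0.2, 0.2, 0.3]
opening: 0.0299
```

Emit:
drive_tool:
  commands: "0.5 0 0 0 0;0.7 0 0 0 0;1 0 0 0 0;1 0 0 0 0;1 0 0 0 0;1 0 0 0 0"
  newtons: 25

```text
t: 23.28
tool_pos: [0.5057, -0.2727, 0.007]
tool_rot: [1.316, 1.137, -1.316]
contact_force: [-0.5, -0.4, 0.1]
opening: 0.0126
```

Emit:
drive_tool:
  commands: "1 -0.3 0 0 0;1 -0.9 0 0 0;1 -1.6 0 0 0;1 -2.4 0 0 0;1 -3.1 0 0 0;1 -3.6 0 0 0;1 -3.6 0 0 0;1 -3.6 0 0 0"

```text
t: 23.95
tool_pos: [0.5066, -0.2732, 0.1533]
tool_rot: [1.316, 1.133, -1.314]
contact_force: [-0.1, 0.3, -1.1]
opening: 0.0127
```

```bash
python3 -c "
from h import *
plan(.4997,.283,.20,12.7)
c=ctrl.camera_info('wrist'); im,d=ctrl.get_image('wrist'); cv2.imwrite('pics/w12.png',im); np.savez('pics/w12.npz',d=d,**c)"
```

```text
t 23.95 tool [ 0.5066 -0.2732  0.1533] yang -8.35 down [ 0.0033 -0.0024 -1.    ] q [-0.62 -0.01  1.81  0.    1.34 -0.48] F [-0.1  0.3 -1.1] op 0.0127
 -> x y z turn: [ -1.201  -2.185 -13.731] -4.21  dist mm 558.2
```

View pics/w12.png

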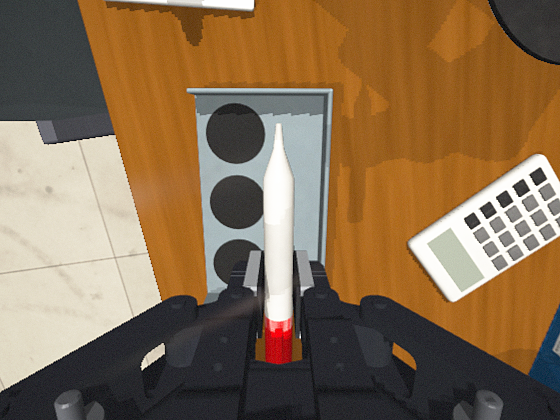

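Emit:
drive_tool:
  commands: "1 -0.4 -0.1 -0.4 0;1 -0.9 -0.2 -1.1 0;1 -1.2 -0.3 -2 0;1 -1.2 -0.5 -2.9 0;1 -1.2 -0.6 -3.8 0;1 -1.2 -0.8 -4.7 0;1 -1.2 -0.9 -5.6 0;1 -1.2 -1.1 -6.5 -0.5"

```text
t: 24.67
tool_pos: [0.4986, -0.0071, 0.1966]
tool_rot: [1.282, 1.162, -1.286]
contact_force: [0.4, -0.8, -0.3]
opening: 0.0128
```

```bash
python3 -c "
from h import *
plan(.4997,.283,.20,12.7)"
```

```text
t 24.67 tool [ 0.4986 -0.0071  0.1966] yang -5.83 down [-3.6e-03  7.0e-04 -1.0e+00] q [-0.16 -0.23  1.94  0.    1.44 -0.06] F [ 0.4 -0.8 -0.3] op 0.0128
 -> x y z turn: [-0.08  -0.709 -7.219] -3.706  dist mm 290.2
```

Emit:
drive_tool:
  commands: "1 0 -0.1 -0.9 -0.6;1 0 -0.2 -1.8 -1.3;1 0 -0.3 -2.7 -2;1 0 -0.4 -3.6 -2.6;1 0 -0.5 -4.5 -3.2;1 0 -0.6 -5.4 -3.7;1 0 -0.65 -6 -3.7;1 0 -0.65 -6.2 -3.7"

```text
t: 25.33
tool_pos: [0.4976, 0.2431, 0.1964]
tool_rot: [1.04, 1.31, -1.045]
contact_force: [0.2, 0.3, -0.6]
opening: 0.013
```

Emit:
drive_tool:
  commands: "1 0 0 0 0;1 0 0 0 0;1 0 0 0 0"

```text
t: 25.58
tool_pos: [0.4991, 0.239, 0.1979]
tool_rot: [1.045, 1.306, -1.048]
contact_force: [0.4, 0.1, -0.0]
opening: 0.0127
```

```bash
python3 -c "
from h import *
plan(.4997,.283,.20,12.7)
c=ctrl.camera_info('wrist'); im,d=ctrl.get_image('wrist'); cv2.imwrite('pics/w13.png',im); np.savez('pics/w13.npz',d=d,**c)"
```

```text
t 25.58 tool [0.4991 0.239  0.1979] yang 12.57 down [-0.0016 -0.0011 -1.    ] q [ 0.31 -0.09  1.81 -0.    1.42  0.09] F [ 0.4  0.1 -0. ] op 0.0127
 -> x y z turn: [-0.053  0.254 -1.069] -0.026  dist mm 44.0
```

View pics/w13.png

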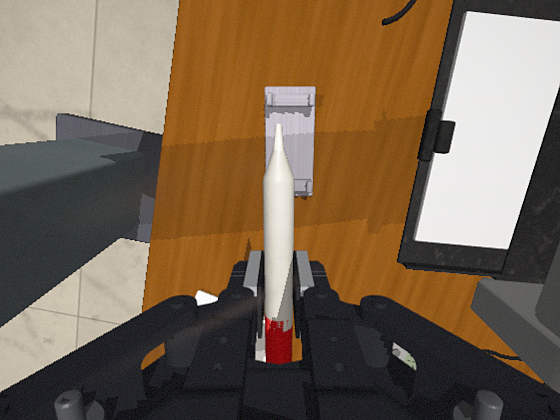

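```bash
python3 -c "
import cv2
im=cv2.imread('pics/w13.png');cv2.imwrite('pics/w13z.png',cv2.resize(im[75:210,250:330],None,fx=4.4,fy=4.4,interpolation=cv2.INTER_CUBIC))"
```

```text
(no output)
```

View pics/w13z.png

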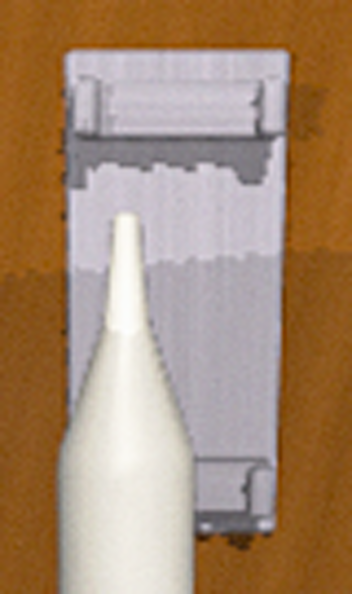

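```bash
python3 - <<'E'
from h import *
c=dict(np.load('pics/w13.npz'))
f=lambda u,v,z: ray(c,(250+u/4.4-.4,75+v/4.4-.4),z)*1000
tl,tr,br=f(66,52,.004),f(290,50,.004),f(274,530,.004)
print(tl,tr,br,np.linalg.norm(tl-tr),np.linalg.norm(tr-br)); cen=(tl+br)/2
print('center',cen,'yaw',np.degrees(np.arctan2(*(tr-tl)[[1,0]])),np.degrees(np.arctan2(*(tr-br)[[1,0]]))-90)
# lips inner/outer tops of +y saddle
a=f(99,105,.021);b=f(262,105,.021);print('lips',a,b,np.linalg.norm(a-b))
plan(cen[0]/1000,cen[1]/1000,.12,12.7)
E
```

```text
[463.75603117 332.0732682    4.        ] [512.04572982 343.24237938   4.        ] [535.31351959 236.8195422    4.        ] 49.5645441872932 108.93672619282519
center [499.53477538 284.4464052    4.        ] yaw 13.023153143934318 12.33281584212638
lips [473.7688198  321.95912219  21.        ] [507.52477127 329.4715195   21.        ] 34.58179250359689
t 25.63 tool [0.4993 0.239  0.1983] yang 12.55 down [-1.e-03 -7.e-04 -1.e+00] q [ 0.31 -0.09  1.81 -0.    1.42  0.09] F [-0.2  0.5  0.2] op 0.0129
 -> x y z turn: [ 1.956  0.256 -1.11 ] -0.031  dist mm 90.5
```

Emit:
drive_tool:
  commands: "1 0.1 0.1 -0.4 0;1 0.4 0.25 -0.9 0;1 0.9 0.25 -1.1 0;1 1.5 0.25 -1.1 0;1 2.2 0.25 -1.1 0;1 2.9 0.25 -1.1 0;1 3.3 0.25 -1.1 0;1 3.4 0.25 -1.1 0"

```text
t: 26.3
tool_pos: [0.4971, 0.283, 0.0588]
tool_rot: [1.042, 1.308, -1.052]
contact_force: [-0.3, -0.9, 0.4]
opening: 0.0129
```

Emit:
drive_tool:
  commands: "1 0 0 0 0;1 0 0 0 0;1 0 0 0 0;1 0 0 0 0"

```text
t: 26.63
tool_pos: [0.5009, 0.2858, 0.0651]
tool_rot: [1.048, 1.304, -1.042]
contact_force: [-0.2, -0.1, -0.0]
opening: 0.0125
```

```bash
python3 -c "
from h import *
plan(.4995,.2842,.016,12.6)
c=ctrl.camera_info('wrist'); im,d=ctrl.get_image('wrist'); cv2.imwrite('pics/w14.png',im); np.savez('pics/w14.npz',d=d,**c)"
```

```text
t 26.63 tool [0.5009 0.2858 0.0651] yang 12.63 down [ 0.0033  0.0013 -1.    ] q [ 0.39  0.1   1.86 -0.    1.18  0.17] F [-0.2 -0.1 -0. ] op 0.0125
 -> x y z turn: [ 1.226 -0.047  0.033] 0.006  dist mm 49.1
```

View pics/w14.png

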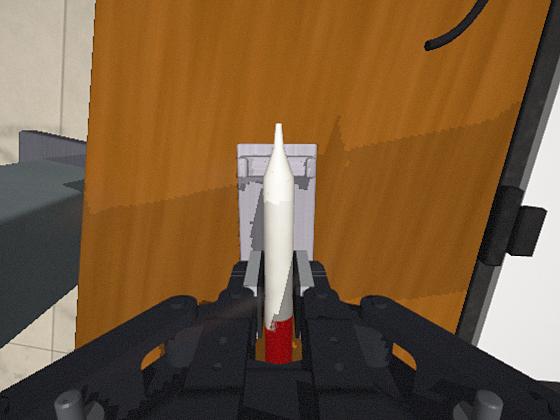

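Emit:
drive_tool:
  commands: "1 0.3 -0.04 0.02 0;1 0.7 -0.04 0.02 0;1 1.0 -0.04 0.02 0;1 1.15 -0.04 0.02 0;1 1.18 -0.04 0.02 0;1 1.2 -0.04 0.02 0;1 1.2 -0.04 0.02 0;1 1.2 -0.04 0.02 0"

```text
t: 27.35
tool_pos: [0.4974, 0.2841, 0.0156]
tool_rot: [1.043, 1.307, -1.047]
contact_force: [-4.6, -2.6, 9.6]
opening: 0.0129
```

```bash
python3 -c "
from h import *
plan(.4995,.2842,.016,12.6)
c=ctrl.camera_info('wrist'); im,d=ctrl.get_image('wrist'); cv2.imwrite('pics/w15.png',im); np.savez('pics/w15.npz',d=d,**c)"
```

```text
t 27.35 tool [0.4974 0.2841 0.0156] yang 12.67 down [-0.0027 -0.0014 -1.    ] q [ 0.39  0.16  1.88 -0.    1.1   0.17] F [-4.6 -2.6  9.6] op 0.0129
 -> x y z turn: [-0.011  0.053  0.009] 0.014  dist mm 2.2
```

View pics/w15.png

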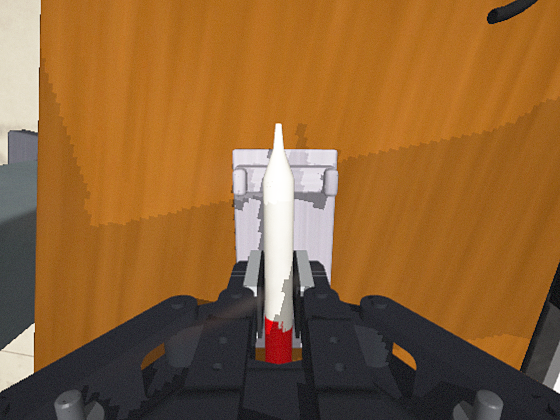

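Emit:
drive_tool:
  commands: "1 -0.06 0.03 0 0;1 -0.06 0.055 0 0;1 -0.06 0.055 0 0;1 -0.03 0.055 0 0;1 -0.02 0.055 0 0;1 -0.02 0.055 0 0"

```text
t: 27.9
tool_pos: [0.5003, 0.2849, 0.0156]
tool_rot: [1.045, 1.306, -1.045]
contact_force: [0.2, -0.4, 0.7]
opening: 0.0128
```

```bash
python3 -c "
from h import *
plan(.4995,.2842,.016,12.6)"
```

```text
t 27.9 tool [0.5003 0.2849 0.0156] yang 12.65 down [ 0.  0. -1.] q [0.39 0.17 1.88 0.   1.1  0.17] F [ 0.2 -0.4  0.7] op 0.0128
 -> x y z turn: [-0.009 -0.023  0.013] 0.01  dist mm 1.1
```

Release to ~30 mm opening, then up.

Emit:
drive_tool:
  commands: "0.7 0 0 0 0;0.5 0 0 0 0;0.3 0 0 0 0;0.2 0 0 0 0;0.2 0 0 0 0"

```text
t: 28.32
tool_pos: [0.5001, 0.2848, 0.0156]
tool_rot: [1.045, 1.306, -1.045]
contact_force: [0.2, 1.6, 0.0]
opening: 0.0343
```

Emit:
drive_tool:
  commands: "0.2 -0.2 0 0 0;0.2 -0.7 0 0 0;0.2 -1.4 0 0 0;0.2 -2.2 0 0 0;0.2 -3 0 0.3 0;0.2 -3.7 0 0.9 0;0.2 -4.3 0 1.5 0;0.2 -4.3 0 1.5 0"

```text
t: 28.98
tool_pos: [0.5174, 0.2246, 0.1955]
tool_rot: [1.053, 1.296, -1.038]
contact_force: [0.4, -0.3, 1.0]
opening: 0.0343
```

```bash
python3 -c "
from h import *
plan(.459,-.0720,.17,-8.4)
c=ctrl.camera_info('wrist'); im,d=ctrl.get_image('wrist'); cv2.imwrite('pics/w16.png',im); np.savez('pics/w16.npz',d=d,**c)"
```

```text
t 28.98 tool [0.5174 0.2246 0.1955] yang 12.5 down [ 0.0119  0.0017 -0.9999] q [ 0.28 -0.08  1.8  -0.    1.4   0.06] F [ 0.4 -0.3  1. ] op 0.0343
 -> x y z turn: [ 0.608 -3.037  6.922] 4.179  dist mm 303.3
```

View pics/w16.png

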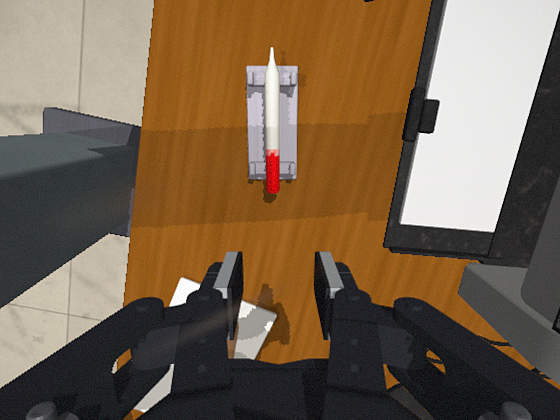

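```bash
python3 - <<'E'
from h import *
c=dict(np.load('pics/w16.npz'))
a=ray(c,(271.7,47.5),.0215)*1000;b=ray(c,(273.5,193),.0215)*1000
tl,br,tr,bl=[ray(c,p,.004)*1000 for p in((247.5,66.5),(296,180.5),(298.5,66.5),(248.5,179))]
print((a+b)/2,np.linalg.norm(a-b),np.degrees(np.arctan2(*(a-b)[[1,0]])),'rest',(tl+br+tr+bl)/4,np.degrees(np.arctan2(*(tr-br)[[1,0]])))
E
```

```text
[500.0893444  285.10770354  21.5       ] 132.37970687521934 102.9339652168038 rest [500.30887552 283.6740296    4.        ] 102.09951951203952
```

Emit:
drive_tool:
  commands: "-1 0 -0.3 0.6 0.6;-1 0 -0.7 1.5 1.4;-1 0 -1.1 2.4 2.2;-1 0 -1.5 3.3 3;-1 0 -1.9 4.2 3.7;-1 0 -2.3 5.1 4.1;-1 0 -2.7 6 4.18;-1 0 -3 6.7 4.18"

```text
t: 29.7
tool_pos: [0.4535, -0.0629, 0.1865]
tool_rot: [1.314, 1.139, -1.316]
contact_force: [1.2, 0.6, 0.0]
opening: 0.0851
```

Emit:
drive_tool:
  commands: "-1 0 0 0.2 0;-1 0 0 0.2 0;-1 0 0 0.2 0;-1 0 0 0.2 0"

```text
t: 30.03
tool_pos: [0.4538, -0.068, 0.1871]
tool_rot: [1.314, 1.14, -1.314]
contact_force: [-0.5, -0.8, -0.0]
opening: 0.0854
```

```bash
python3 -c "
from h import *
plan(.4597,-.0720,.0335,-8.35)
c=ctrl.camera_info('wrist'); im,d=ctrl.get_image('wrist'); cv2.imwrite('pics/w17.png',im); np.savez('pics/w17.npz',d=d,**c)"
```

```text
t 30.03 tool [ 0.4538 -0.068   0.1871] yang -8.16 down [-9.e-04  1.e-03 -1.e+00] q [-0.31 -0.33  2.03  0.    1.44 -0.17] F [-0.5 -0.8 -0. ] op 0.0854
 -> x y z turn: [3.841 0.164 0.081] 0.037  dist mm 153.8
```

View pics/w17.png

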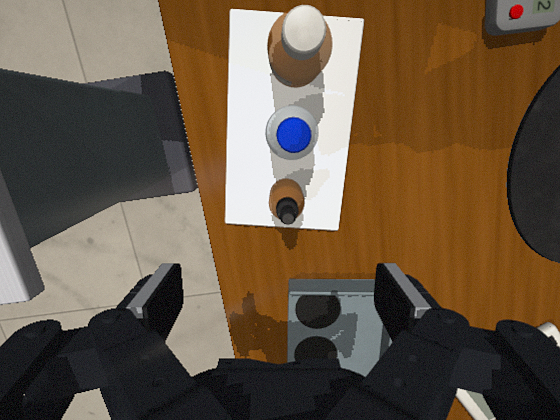

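```bash
python3 - <<'E'
from h import *
c=dict(np.load('pics/w17.npz'))
for p,z in(((287.5,212),.095),((294,135),.103),((305,27.5),.114)): print(ray(c,p,z)*1000)
E
```

```text
[460.47425372 -68.33615523  95.        ]
[472.32051726 -12.46372848 103.        ]
[486.4428228   49.14425565 114.        ]
```

Emit:
drive_tool:
  commands: "-1 0.3 0.16 0.08 0.04;-1 0.9 0.16 0.08 0.04;-1 1.6 0.16 0.08 0.04;-1 2.3 0.16 0.08 0.04;-1 3 0.16 0.08 0.04;-1 3.5 0.16 0.08 0.04;-1 3.75 0.16 0.08 0.04;-1 3.8 0.16 0.08 0.04"

```text
t: 30.75
tool_pos: [0.4581, -0.0718, 0.0333]
tool_rot: [1.314, 1.141, -1.319]
contact_force: [0.1, 0.1, 0.4]
opening: 0.0855
```

Emit:
drive_tool:
  commands: "-1 0 0 0 0;-1 0 0 0 0;-1 0 0 0 0;-1 0 0 0 0"

```text
t: 31.08
tool_pos: [0.461, -0.0738, 0.0374]
tool_rot: [1.318, 1.133, -1.315]
contact_force: [-0.0, 0.2, 1.2]
opening: 0.0851
```

```bash
python3 -c "
from h import *
plan(.4599,-.0720,.0328,-8.35)"
```

```text
t 31.08 tool [ 0.461  -0.0738  0.0374] yang -8.44 down [ 2.9e-03 -9.0e-04 -1.0e+00] q [-0.32 -0.12  2.13  0.    1.13 -0.17] F [-0.   0.2  1.2] op 0.0851
 -> x y z turn: [ 0.114 -0.033 -0.04 ] -0.018  dist mm 5.0
```

Emit:
drive_tool:
  commands: "-1 0.1 -0.03 -0.04 0;-1 0.1 -0.03 -0.04 0;-1 0.1 -0.03 -0.04 0;-1 0.1 -0.03 -0.04 0"

```text
t: 31.42
tool_pos: [0.4586, -0.0717, 0.0317]
tool_rot: [1.317, 1.136, -1.317]
contact_force: [0.7, 0.3, 0.1]
opening: 0.0853
```

```bash
python3 -c "
from h import *
plan(.4599,-.0720,.0328,-8.35)"
```

```text
t 31.42 tool [ 0.4586 -0.0717  0.0317] yang -8.46 down [-0.  0. -1.] q [-0.32 -0.12  2.14 -0.    1.12 -0.17] F [0.7 0.3 0.1] op 0.0853
 -> x y z turn: [-0.027  0.032  0.003] -0.021  dist mm 1.7
```

Emit:
drive_tool:
  commands: "-0.5 -0.02 0.03 0 0;0 -0.02 0.03 0 0;0.8 -0.02 0.03 0 0;0.8 -0.02 0.03 0 0;0.8 -0.02 0.03 0 0;0.8 -0.02 0.03 0 0;0.8 -0.02 0.03 0 0;0.8 -0.02 0.03 0 0"
  newtons: 25

```text
t: 32.08
tool_pos: [0.46, -0.0719, 0.0326]
tool_rot: [1.317, 1.135, -1.317]
contact_force: [0.1, 0.3, 0.1]
opening: 0.0322
```

```bash
python3 -c "
from h import *
plan(.4596,-.3363,.165,-8.35)"
```

```text
t 32.08 tool [ 0.46   -0.0719  0.0326] yang -8.45 down [ 3.e-04 -1.e-04 -1.e+00] q [-0.32 -0.12  2.13 -0.    1.12 -0.17] F [0.1 0.3 0.1] op 0.0322
 -> x y z turn: [-3.309  0.962  6.539] -0.021  dist mm 295.7
```

Emit:
drive_tool:
  commands: "0.8 -0.4 0 0 0;0.8 -1.2 0 0 0;0.8 -2.0 0 0 0;0.8 -2.8 0 0.2 0;0.8 -3.2 0.05 0.7 0;0.8 -3.3 0.2 1.5 0;0.8 -3.3 0.3 2.4 0;0.8 -3.3 0.45 3.3 0"

```text
t: 32.75
tool_pos: [0.4583, -0.2063, 0.1653]
tool_rot: [1.316, 1.135, -1.315]
contact_force: [0.9, -0.3, -0.6]
opening: 0.032
```

Emit:
drive_tool:
  commands: "0.8 0 0.1 0.9 0;0.8 0 0.25 1.8 0;0.8 0 0.4 2.6 0;0.8 0 0.48 3.1 0;0.8 0 0.5 3.2 0;0.8 0 0.5 3.2 0;0.8 0 0.5 3.2 0;0.8 0 0.5 3.2 0"

```text
t: 33.42
tool_pos: [0.4592, -0.3332, 0.1641]
tool_rot: [1.317, 1.138, -1.316]
contact_force: [0.9, -0.5, -1.3]
opening: 0.0323
```

```bash
python3 -c "
from h import *
plan(.4596,-.3363,.0298,-8.35)
c=ctrl.camera_info('wrist'); im,d=ctrl.get_image('wrist'); cv2.imwrite('pics/w18.png',im); np.savez('pics/w18.npz',d=d,**c)"
```

```text
t 33.42 tool [ 0.4592 -0.3332  0.1641] yang -8.39 down [-6.e-04  1.e-03 -1.e+00] q [-0.76 -0.03  1.81  0.    1.36 -0.61] F [ 0.9 -0.5 -1.3] op 0.0323
 -> x y z turn: [3.357 0.023 0.077] -0.007  dist mm 134.3
```

View pics/w18.png

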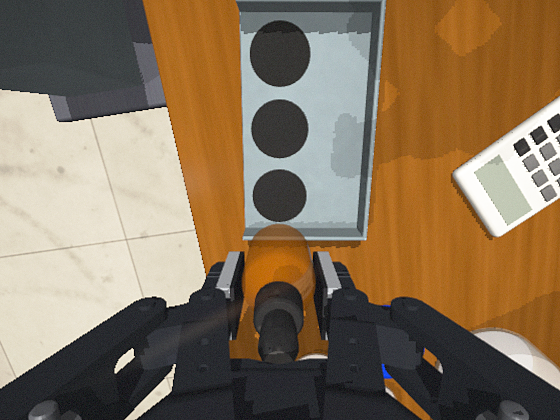

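```bash
python3 - <<'E'
from h import *
c=dict(np.load('pics/w18.npz'));im=cv2.imread('pics/w18.png')
g=(im.max(2)<62).astype(np.uint8)*255
for b in ((246,16,315,92),(246,94,313,163),(246,165,311,221)):
    k=np.zeros_like(g);k[b[1]:b[3],b[0]:b[2]]=g[b[1]:b[3],b[0]:b[2]]
    q=max(cv2.findContours(k,0,1)[0],key=cv2.contourArea);p=np.array([ray(c,a[0],.005)[:2]*1000 for a in q],np.float32);print(np.round(cv2.minAreaRect(p)[:2],1),np.round(cv2.minEnclosingCircle(p)[0],1))
E
```

```text
[[ 477.8 -213.2]
 [  49.7   50.3]] [ 478.  -213.4]
[[ 468.7 -274.7]
 [  50.    49.8]] [ 468.5 -274.7]
[[ 459.3 -335.6]
 [  49.    49.9]] [ 459.3 -336. ]
```

Emit:
drive_tool:
  commands: "0.8 0.4 0.02 0.07 0;0.8 1.1 0.02 0.07 0;0.8 1.9 0.02 0.07 0;0.8 2.6 0.02 0.07 0;0.8 3.0 0.02 0.07 0;0.8 3.2 0.02 0.07 0;0.8 3.27 0.02 0.07 0;0.8 3.29 0.02 0.07 0"

```text
t: 34.13
tool_pos: [0.46, -0.3371, 0.0332]
tool_rot: [1.316, 1.136, -1.316]
contact_force: [-0.1, -0.1, 0.5]
opening: 0.0321
```

Emit:
drive_tool:
  commands: "0.8 0 0 0 0;0.8 0 0 0 0;0.8 0 0 0 0"

```text
t: 34.38
tool_pos: [0.4606, -0.3383, 0.0346]
tool_rot: [1.317, 1.133, -1.316]
contact_force: [-0.0, 0.5, -0.9]
opening: 0.0323
```

```bash
python3 -c "
from h import *
plan(.4596,-.3363,.0298,-8.35)"
```

```text
t 34.38 tool [ 0.4606 -0.3383  0.0346] yang -8.45 down [ 0.0021 -0.002  -1.    ] q [-0.76  0.13  1.88  0.    1.13 -0.62] F [-0.   0.5 -0.9] op 0.0323
 -> x y z turn: [ 0.119 -0.032 -0.046] -0.019  dist mm 5.3
```

Emit:
drive_tool:
  commands: "0.8 0.04 -0.02 -0.04 0;0.8 0.08 -0.02 -0.04 0;0.8 0.08 -0.02 -0.04 0;0.8 0.08 -0.02 -0.04 0;0.8 0.08 -0.02 -0.04 0"

```text
t: 34.8
tool_pos: [0.4591, -0.3358, 0.0297]
tool_rot: [1.317, 1.136, -1.317]
contact_force: [-0.3, -0.0, -0.3]
opening: 0.032
```

```bash
python3 -c "
from h import *
plan(.4596,-.3363,.0298,-8.35)"
```

```text
t 34.8 tool [ 0.4591 -0.3358  0.0297] yang -8.46 down [-1.e-04  1.e-04 -1.e+00] q [-0.76  0.13  1.89  0.    1.12 -0.61] F [-0.3 -0.  -0.3] op 0.032
 -> x y z turn: [-0.003  0.015  0.01 ] -0.021  dist mm 0.7
```

Emit:
drive_tool:
  commands: "0.8 0.02 0.015 0.01 0;0.8 0.03 0.015 0.01 0;0.8 0.03 0.015 0.01 0"

```text
t: 35.05
tool_pos: [0.4594, -0.3361, 0.0296]
tool_rot: [1.317, 1.138, -1.318]
contact_force: [-3.9, 2.5, 7.8]
opening: 0.0318
```

Emit:
drive_tool:
  commands: "0.5 -0.01 0 0 0;0.1 -0.02 0 0 0;-0.6 -0.02 0 0 0;-1 -0.02 0 0 0;-1 -0.02 0 0 0;-1 -0.02 0 0 0"

```text
t: 35.55
tool_pos: [0.4596, -0.3363, 0.0291]
tool_rot: [1.317, 1.136, -1.317]
contact_force: [-0.6, 0.5, 0.1]
opening: 0.084
```

Emit:
drive_tool:
  commands: "-1 -0.4 0 0 0;-1 -1.2 0 0 0;-1 -2.0 0 0 0;-1 -2.8 0 0 0;-1 -3.5 0 0 0;-1 -3.5 0 0 0;-1 -3.5 0 0 0"

```text
t: 36.13
tool_pos: [0.4608, -0.3374, 0.172]
tool_rot: [1.316, 1.13, -1.316]
contact_force: [0.3, -0.1, -0.2]
opening: 0.0855
```

```bash
python3 -c "
from h import *
plan(.4721,-.0118,.17,-8.4)
c=ctrl.camera_info('wrist'); im,d=ctrl.get_image('wrist'); cv2.imwrite('pics/w19.png',im); np.savez('pics/w19.npz',d=d,**c)"
```

```text
t 36.13 tool [ 0.4608 -0.3374  0.172 ] yang -8.45 down [ 0.0037 -0.0036 -1.    ] q [-0.76 -0.03  1.8  -0.    1.37 -0.61] F [ 0.3 -0.1 -0.2] op 0.0855
 -> x y z turn: [ 0.022 -0.916 -8.093] -0.01  dist mm 325.8
```

View pics/w19.png

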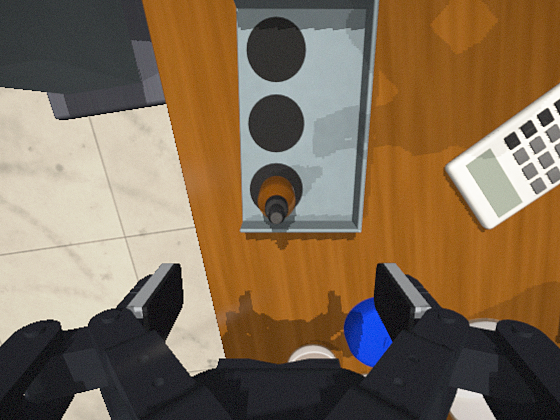

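Dropper is upright, bulb at (276,215), seated on its disc as before. Now the white bottle.

Emit:
drive_tool:
  commands: "-1 -0.1 -0.05 -0.5 0;-1 -0.2 -0.15 -1.4 0;-1 -0.2 -0.25 -2.4 0;-1 -0.2 -0.4 -3.4 0;-1 -0.2 -0.5 -4.4 0;-1 -0.2 -0.6 -5.4 0;-1 -0.2 -0.7 -6.3 0;-1 -0.2 -0.8 -7.2 0"

```text
t: 36.85
tool_pos: [0.4687, -0.0446, 0.1749]
tool_rot: [1.316, 1.139, -1.32]
contact_force: [-0.2, 0.0, -0.7]
opening: 0.0855
```

Emit:
drive_tool:
  commands: "-1 0 -0.08 -0.6 0;-1 0 -0.1 -0.87 0;-1 0 -0.1 -0.87 0;-1 0 -0.1 -0.87 0;-1 0 -0.1 -0.87 0;-1 0 -0.1 -0.87 0"

```text
t: 37.35
tool_pos: [0.4714, -0.013, 0.1769]
tool_rot: [1.318, 1.135, -1.319]
contact_force: [1.2, -0.4, 0.7]
opening: 0.0855
```

```bash
python3 -c "
from h import *
plan(.4721,-.0118,.038,-8.35)"
```

```text
t 37.35 tool [ 0.4714 -0.013   0.1769] yang -8.56 down [-7.e-04 -2.e-04 -1.e+00] q [-0.19 -0.29  2.02 -0.    1.41 -0.04] F [ 1.2 -0.4  0.7] op 0.0855
 -> x y z turn: [ 3.473  0.015 -0.034] -0.043  dist mm 138.9
```

Emit:
drive_tool:
  commands: "-1 0.3 0.01 0 -0.04;-1 0.9 0.01 0 -0.04;-1 1.6 0.01 0 -0.04;-1 2.3 0.01 0 -0.04;-1 2.9 0.01 0 -0.04;-1 3.3 0.01 0 -0.04;-1 3.42 0.01 0 -0.04;-1 3.44 0.01 0 -0.04"

```text
t: 38.02
tool_pos: [0.4703, -0.0121, 0.0376]
tool_rot: [1.314, 1.14, -1.318]
contact_force: [-0.7, -0.4, 0.9]
opening: 0.0855
```

Emit:
drive_tool:
  commands: "-1 0 0 0 0;-1 0 0 0 0;-1 0 0 0 0;-1 0 0 0 0"

```text
t: 38.35
tool_pos: [0.4729, -0.012, 0.041]
tool_rot: [1.316, 1.135, -1.313]
contact_force: [-0.4, -0.2, 0.4]
opening: 0.0855
```

```bash
python3 -c "
from h import *
plan(.4721,-.0118,.038,-8.35)"
```

```text
t 38.35 tool [ 0.4729 -0.012   0.041 ] yang -8.25 down [ 2.6e-03 -5.0e-04 -1.0e+00] q [-0.18 -0.11  2.11  0.    1.14 -0.04] F [-0.4 -0.2  0.4] op 0.0855
 -> x y z turn: [ 0.076 -0.021 -0.002] 0.019  dist mm 3.2
```

Emit:
drive_tool:
  commands: "-1 0.06 -0.01 0 0;-1 0.06 -0.01 0 0;-1 0.06 -0.01 0 0;-1 0.06 -0.01 0 0"

```text
t: 38.68
tool_pos: [0.4715, -0.0117, 0.0373]
tool_rot: [1.314, 1.138, -1.314]
contact_force: [0.5, -0.6, 0.1]
opening: 0.0857
```

Emit:
drive_tool:
  commands: "-0.5 0 0 0 0;0 0 0 0 0;0.7 0 0 0 0;0.7 0 0 0 0;0.7 0 0 0 0;0.7 0 0 0 0;0.7 0 0 0 0;0.7 0 0 0 0"
  newtons: 30

```text
t: 39.35
tool_pos: [0.4717, -0.0117, 0.0375]
tool_rot: [1.315, 1.137, -1.314]
contact_force: [0.3, 0.0, 0.6]
opening: 0.0426
```

```bash
python3 -c "
from h import *
plan(.4773,-.2131,.176,-8.35)"
```

```text
t 39.35 tool [ 0.4717 -0.0117  0.0375] yang -8.25 down [ 5.e-04 -1.e-04 -1.e+00] q [-0.18 -0.11  2.12  0.    1.13 -0.04] F [0.3 0.  0.6] op 0.0426
 -> x y z turn: [-3.462  0.863  4.962] 0.02  dist mm 244.5
```

Emit:
drive_tool:
  commands: "0.7 -0.4 0 0 0;0.7 -1.2 0 0 0;0.7 -2.0 0 0 0;0.7 -2.8 0.03 0.2 0;0.7 -3.3 0.1 0.7 0;0.7 -3.4 0.25 1.5 0;0.7 -3.4 0.4 2.4 0;0.7 -3.4 0.55 3.3 0"

```text
t: 40.02
tool_pos: [0.4744, -0.1467, 0.1741]
tool_rot: [1.314, 1.137, -1.313]
contact_force: [0.3, 0.5, -1.1]
opening: 0.0426
```

Emit:
drive_tool:
  commands: "0.7 0 0.15 0.8 0;0.7 0 0.25 1.4 0;0.7 0 0.3 1.66 0;0.7 0 0.3 1.66 0;0.7 0 0.3 1.66 0;0.7 0 0.3 1.66 0"

```text
t: 40.52
tool_pos: [0.4765, -0.2117, 0.1728]
tool_rot: [1.314, 1.139, -1.314]
contact_force: [0.1, 0.1, -1.1]
opening: 0.0424
```

```bash
python3 -c "
from h import *
plan(.4773,-.2131,.0345,-8.35)"
```

```text
t 40.52 tool [ 0.4765 -0.2117  0.1728] yang -8.2 down [-7.0e-04  1.1e-03 -1.0e+00] q [-0.56 -0.15  1.91  0.    1.39 -0.42] F [ 0.1  0.1 -1.1] op 0.0424
 -> x y z turn: [3.459 0.028 0.036] 0.031  dist mm 138.4
```

Emit:
drive_tool:
  commands: "0.7 0.4 0.02 0.03 0.03;0.7 1.1 0.02 0.03 0.03;0.7 1.9 0.02 0.03 0.03;0.7 2.6 0.02 0.03 0.03;0.7 3.1 0.02 0.03 0.03;0.7 3.3 0.02 0.03 0.03;0.7 3.37 0.02 0.03 0.03;0.7 3.39 0.02 0.03 0.03"

```text
t: 41.18
tool_pos: [0.4776, -0.2135, 0.0379]
tool_rot: [1.316, 1.137, -1.315]
contact_force: [0.4, -0.5, 0.1]
opening: 0.0422
```

Emit:
drive_tool:
  commands: "0.7 0 0 0 0;0.7 0 0 0 0;0.7 0 0 0 0;0.7 0 0 0 0"

```text
t: 41.52
tool_pos: [0.478, -0.2147, 0.039]
tool_rot: [1.317, 1.134, -1.315]
contact_force: [-0.5, -0.9, -1.2]
opening: 0.0421
```

```bash
python3 -c "
from h import *
plan(.4773,-.2131,.0345,-8.35)"
```

```text
t 41.52 tool [ 0.478  -0.2147  0.039 ] yang -8.4 down [ 0.0019 -0.0011 -1.    ] q [-0.56  0.02  1.99  0.    1.13 -0.42] F [-0.5 -0.9 -1.2] op 0.0421
 -> x y z turn: [ 0.111 -0.024 -0.037] -0.011  dist mm 4.8
```

Emit:
drive_tool:
  commands: "0.7 0.04 -0.01 -0.03 0;0.7 0.08 -0.01 -0.03 0;0.7 0.08 -0.01 -0.03 0;0.7 0.08 -0.01 -0.03 0;0.7 0.08 -0.01 -0.03 0"

```text
t: 41.93
tool_pos: [0.4771, -0.213, 0.0345]
tool_rot: [1.316, 1.136, -1.316]
contact_force: [1.0, 0.2, 0.2]
opening: 0.0424
```

```bash
python3 -c "
from h import *
plan(.4773,-.2131,.0345,-8.35)"
```

```text
t 41.93 tool [ 0.4771 -0.213   0.0345] yang -8.4 down [ 1.e-04 -0.e+00 -1.e+00] q [-0.56  0.02  2.    0.    1.12 -0.42] F [1.  0.2 0.2] op 0.0424
 -> x y z turn: [0.    0.005 0.001] -0.011  dist mm 0.2
```

Emit:
drive_tool:
  commands: "0.7 0.015 0 0 0;0.7 0.03 0 0 0;0.7 0.03 0 0 0"

```text
t: 42.18
tool_pos: [0.4772, -0.213, 0.0344]
tool_rot: [1.316, 1.137, -1.317]
contact_force: [-2.4, 2.4, 7.4]
opening: 0.0424
```

Emit:
drive_tool:
  commands: "0.4 -0.01 0 0 0;0 -0.01 0 0 0;-0.6 -0.01 0 0 0;-1 -0.01 0 0 0;-1 -0.01 0 0 0;-1 -0.01 0 0 0"

```text
t: 42.68
tool_pos: [0.4769, -0.2129, 0.0334]
tool_rot: [1.316, 1.136, -1.317]
contact_force: [0.4, 0.2, -0.7]
opening: 0.0852
```

Emit:
drive_tool:
  commands: "-1 -0.4 0 0 0;-1 -1.2 0 0 0;-1 -2.0 0 0 0;-1 -2.8 0 0 0;-1 -3.6 0 0 0;-1 -3.8 0 0 0;-1 -3.8 0 0 0"

```text
t: 43.27
tool_pos: [0.4789, -0.2142, 0.1895]
tool_rot: [1.317, 1.129, -1.313]
contact_force: [0.7, -0.2, -0.4]
opening: 0.0854
```

```bash
python3 -c "
from h import *
plan(.486,.0498,.19,-8.35)
c=ctrl.camera_info('wrist'); im,d=ctrl.get_image('wrist'); cv2.imwrite('pics/w20.png',im); np.savez('pics/w20.npz',d=d,**c)"
```

```text
t 43.27 tool [ 0.4789 -0.2142  0.1895] yang -8.4 down [ 0.0062 -0.0039 -1.    ] q [-0.56 -0.17  1.89  0.    1.41 -0.42] F [ 0.7 -0.2 -0.4] op 0.0854
 -> x y z turn: [-0.036 -0.789 -6.554] -0.01  dist mm 264.1
```

View pics/w20.png

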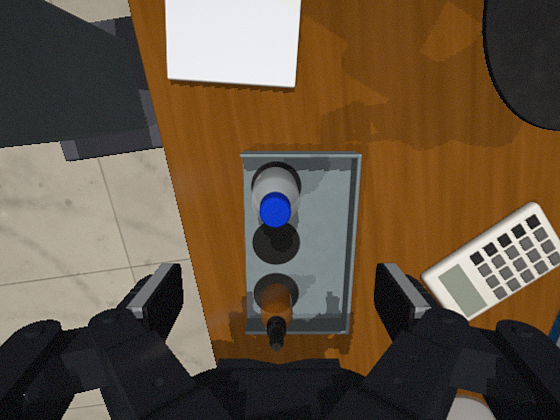

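White is upright on its disc (cap at 275,209), the dropper behind it. Now brown.

Emit:
drive_tool:
  commands: "-1 -0.05 -0.05 -0.5 0;-1 -0.05 -0.15 -1.4 0;-1 -0.05 -0.25 -2.4 0;-1 -0.05 -0.4 -3.4 0;-1 -0.05 -0.5 -4.4 0;-1 -0.05 -0.6 -5.3 0;-1 -0.05 -0.7 -6 0;-1 -0.05 -0.79 -6.5 0"

```text
t: 43.98
tool_pos: [0.4819, 0.0514, 0.1844]
tool_rot: [1.313, 1.141, -1.318]
contact_force: [1.3, 1.0, 0.2]
opening: 0.0855
```

Emit:
drive_tool:
  commands: "-1 0 0 0 0;-1 0 0 0 0;-1 0 0 0 0;-1 0 0 0 0"

```text
t: 44.32
tool_pos: [0.4833, 0.0478, 0.1865]
tool_rot: [1.316, 1.137, -1.319]
contact_force: [-0.3, 0.1, -0.3]
opening: 0.0852
```

```bash
python3 -c "
from h import *
plan(.4862,.0498,.0487,-8.35)"
```

```text
t 44.32 tool [0.4833 0.0478 0.1865] yang -8.48 down [-1.9e-03 -2.0e-04 -1.0e+00] q [-0.05 -0.26  1.98 -0.    1.43  0.09] F [-0.3  0.1 -0.3] op 0.0852
 -> x y z turn: [ 3.446  0.07  -0.061] -0.027  dist mm 137.9
```

Emit:
drive_tool:
  commands: "-1 0.3 0.05 -0.04 -0.02;-1 0.9 0.05 -0.04 -0.02;-1 1.6 0.05 -0.04 -0.02;-1 2.3 0.05 -0.04 -0.02;-1 2.9 0.05 -0.04 -0.02;-1 3.3 0.05 -0.04 -0.02;-1 3.42 0.05 -0.04 -0.02;-1 3.44 0.05 -0.04 -0.02"

```text
t: 44.98
tool_pos: [0.4845, 0.0496, 0.0479]
tool_rot: [1.314, 1.139, -1.319]
contact_force: [-0.1, 0.2, -0.4]
opening: 0.0857
```

Emit:
drive_tool:
  commands: "-1 0 0 0 0;-1 0 0 0 0;-1 0 0 0 0;-1 0 0 0 0;-1 0 0 0 0"

```text
t: 45.4
tool_pos: [0.4867, 0.0501, 0.0511]
tool_rot: [1.316, 1.136, -1.314]
contact_force: [-0.9, 0.1, -0.0]
opening: 0.0854
```

```bash
python3 -c "
from h import *
plan(.4862,.0498,.0487,-8.35)"
```

```text
t 45.4 tool [0.4867 0.0501 0.0511] yang -8.3 down [ 1.9e-03 -1.0e-04 -1.0e+00] q [-0.05 -0.09  2.07  0.    1.16  0.1 ] F [-0.9  0.1 -0. ] op 0.0854
 -> x y z turn: [ 0.06  -0.012  0.009] 0.01  dist mm 2.5
```

Emit:
drive_tool:
  commands: "-1 0.05 0 0 0;-1 0.05 0 0 0;-1 0.05 0 0 0;-1 0.05 0 0 0"

```text
t: 45.73
tool_pos: [0.4859, 0.0501, 0.048]
tool_rot: [1.315, 1.137, -1.315]
contact_force: [-0.5, -0.8, 0.2]
opening: 0.0856
```

Emit:
drive_tool:
  commands: "-0.5 0 0 0 0;0 0 0 0 0;0.6 0 0 0 0;0.6 0 0 0 0;0.6 0 0 0 0;0.6 0 0 0 0;0.6 0 0 0 0;0.6 0 0 0 0"
  newtons: 30

```text
t: 46.4
tool_pos: [0.4862, 0.0501, 0.0482]
tool_rot: [1.315, 1.137, -1.315]
contact_force: [1.4, 0.1, 0.5]
opening: 0.0473
```

```bash
python3 -c "
from h import *
plan(.4676,-.2752,.195,-8.35)"
```

```text
t 46.4 tool [0.4862 0.0501 0.0482] yang -8.3 down [ 5.e-04 -0.e+00 -1.e+00] q [-0.05 -0.08  2.07 -0.    1.15  0.1 ] F [1.4 0.1 0.5] op 0.0473
 -> x y z turn: [-3.669  0.716  8.114] 0.01  dist mm 357.3
```

Emit:
drive_tool:
  commands: "0.6 -0.4 0 0 0;0.6 -1.2 0 0 0;0.6 -2.0 0 0 0;0.6 -2.9 0 0.1 0;0.6 -3.5 0.05 0.6 0;0.6 -3.7 0.1 1.4 0;0.6 -3.7 0.2 2.3 0;0.6 -3.7 0.3 3.2 0"

```text
t: 47.07
tool_pos: [0.4794, -0.0793, 0.1972]
tool_rot: [1.315, 1.136, -1.313]
contact_force: [0.9, 0.3, -1.3]
opening: 0.0471
```

Emit:
drive_tool:
  commands: "0.6 0 0.1 0.9 0;0.6 0 0.15 1.8 0;0.6 0 0.25 2.7 0;0.6 0 0.3 3.6 0;0.6 0 0.38 4.4 0;0.6 0 0.42 4.8 0;0.6 0 0.42 4.9 0;0.6 0 0.42 4.9 0"

```text
t: 47.73
tool_pos: [0.4673, -0.2749, 0.1955]
tool_rot: [1.317, 1.138, -1.317]
contact_force: [0.3, 0.2, -1.1]
opening: 0.0476
```

Emit:
drive_tool:
  commands: "0.6 0 0 0 0;0.6 0 0 0 0;0.6 0 0 0 0"

```text
t: 47.98
tool_pos: [0.468, -0.2733, 0.196]
tool_rot: [1.314, 1.139, -1.314]
contact_force: [-0.2, -0.7, -1.2]
opening: 0.0473
```

```bash
python3 -c "
from h import *
plan(.4675,-.2752,.0452,-8.35)
c=ctrl.camera_info('wrist'); im,d=ctrl.get_image('wrist'); cv2.imwrite('pics/w21.png',im); np.savez('pics/w21.npz',d=d,**c)"
```

```text
t 47.98 tool [ 0.468  -0.2733  0.196 ] yang -8.19 down [-1.e-04  4.e-04 -1.e+00] q [-0.67 -0.12  1.84  0.    1.42 -0.52] F [-0.2 -0.7 -1.2] op 0.0473
 -> x y z turn: [ 3.771 -0.004  0.051] 0.032  dist mm 150.8
```

View pics/w21.png

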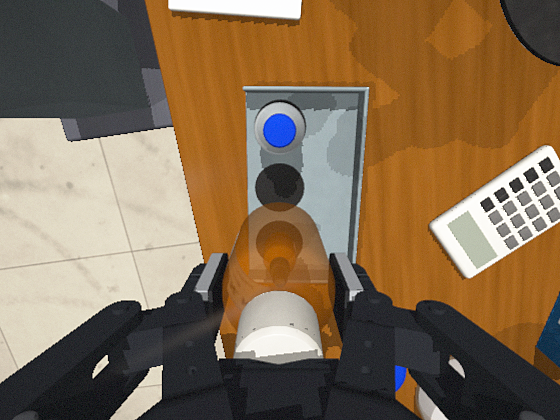

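Emit:
drive_tool:
  commands: "0.6 0.3 0 0.05 0.03;0.6 0.9 0 0.05 0.03;0.6 1.6 0 0.05 0.03;0.6 2.3 0 0.05 0.03;0.6 2.9 0 0.05 0.03;0.6 3.4 0 0.05 0.03;0.6 3.65 0 0.05 0.03;0.6 3.7 0 0.05 0.03"

```text
t: 48.7
tool_pos: [0.4662, -0.2754, 0.0457]
tool_rot: [1.317, 1.14, -1.318]
contact_force: [-0.3, -0.0, -1.6]
opening: 0.0474
```

Emit:
drive_tool:
  commands: "0.6 0 0 0 0;0.6 0 0 0 0;0.6 0 0 0 0;0.6 0 0 0 0"

```text
t: 49.03
tool_pos: [0.4682, -0.2773, 0.0495]
tool_rot: [1.317, 1.133, -1.316]
contact_force: [0.2, 0.2, -1.4]
opening: 0.0471
```

```bash
python3 -c "
from h import *
plan(.4675,-.2752,.0452,-8.35)"
```

```text
t 49.03 tool [ 0.4682 -0.2773  0.0495] yang -8.45 down [ 0.002  -0.0016 -1.    ] q [-0.67  0.05  1.94  0.    1.15 -0.52] F [ 0.2  0.2 -1.4] op 0.0471
 -> x y z turn: [ 0.108 -0.026 -0.048] -0.02  dist mm 4.8
```

Emit:
drive_tool:
  commands: "0.6 0.04 -0.01 -0.04 0;0.6 0.08 -0.01 -0.04 0;0.6 0.08 -0.01 -0.04 0;0.6 0.08 -0.01 -0.04 0;0.6 0.08 -0.01 -0.04 0"

```text
t: 49.45
tool_pos: [0.4676, -0.2751, 0.0452]
tool_rot: [1.317, 1.135, -1.317]
contact_force: [0.3, 1.2, 0.1]
opening: 0.0476
```

```bash
python3 -c "
from h import *
plan(.4675,-.2752,.0452,-8.35)"
```

```text
t 49.45 tool [ 0.4676 -0.2751  0.0452] yang -8.45 down [ 7.e-04 -3.e-04 -1.e+00] q [-0.67  0.05  1.95  0.    1.14 -0.52] F [0.3 1.2 0.1] op 0.0476
 -> x y z turn: [ 0.    -0.001  0.003] -0.02  dist mm 0.1
```

Emit:
drive_tool:
  commands: "0.6 0.015 0 0 0;0.6 0.03 0 0 0;0.6 0.03 0 0 0"

```text
t: 49.7
tool_pos: [0.4676, -0.2752, 0.0451]
tool_rot: [1.317, 1.136, -1.317]
contact_force: [-2.1, 1.4, 8.1]
opening: 0.0473
```

Emit:
drive_tool:
  commands: "0.3 -0.01 0 0 0;-0.1 -0.01 0 0 0;-0.6 -0.01 0 0 0;-1 -0.01 0 0 0;-1 -0.01 0 0 0;-1 -0.01 0 0 0"

```text
t: 50.2
tool_pos: [0.467, -0.2749, 0.0437]
tool_rot: [1.317, 1.136, -1.317]
contact_force: [0.2, 0.5, 0.3]
opening: 0.0853
```

Emit:
drive_tool:
  commands: "-1 -0.4 0 0 0;-1 -1.2 0 0 0;-1 -2.0 0 0 0;-1 -2.8 0 0 0;-1 -3.6 0 0 0;-1 -4.3 0 0 0;-1 -4.5 0 0 0;-1 -4.5 0 0 0"

```text
t: 50.87
tool_pos: [0.4686, -0.2761, 0.2275]
tool_rot: [1.317, 1.129, -1.315]
contact_force: [0.9, 0.6, 0.8]
opening: 0.0853
```

Emit:
drive_tool:
  commands: "-1 0 0 -0.5 0;-1 0 0 -1 0;-1 0 0 -1 0;-1 0 0 -1 0;-1 0 0 -1 0;-1 0 0 -1 0"

```text
t: 51.37
tool_pos: [0.4727, -0.2358, 0.223]
tool_rot: [1.317, 1.137, -1.318]
contact_force: [-0.1, -0.4, -0.3]
opening: 0.0853
```

```bash
python3 -c "
from h import *
plan(.4675,-.2752,.0452,-8.35)
c=ctrl.camera_info('wrist'); im,d=ctrl.get_image('wrist'); cv2.imwrite('pics/w22.png',im); np.savez('pics/w22.npz',d=d,**c)
im,d=ctrl.get_image('top'); cv2.imwrite('pics/top9.png',im);im,d=ctrl.get_image('side'); cv2.imwrite('pics/side9.png',im)"
```

```text
t 51.37 tool [ 0.4727 -0.2358  0.223 ] yang -8.49 down [-1.6e-03  7.0e-04 -1.0e+00] q [-0.6  -0.17  1.84 -0.    1.47 -0.46] F [-0.1 -0.4 -0.3] op 0.0853
 -> x y z turn: [4.443 0.025 0.995] -0.027  dist mm 182.1
```

View pics/w22.png

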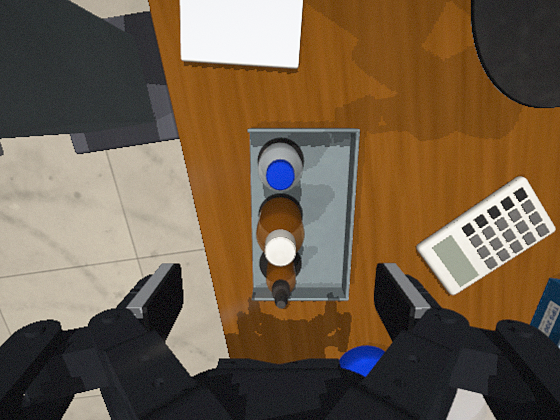

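View pics/top9.png

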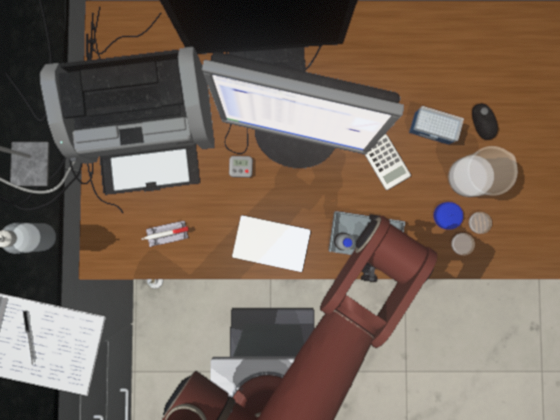

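View pics/side9.png

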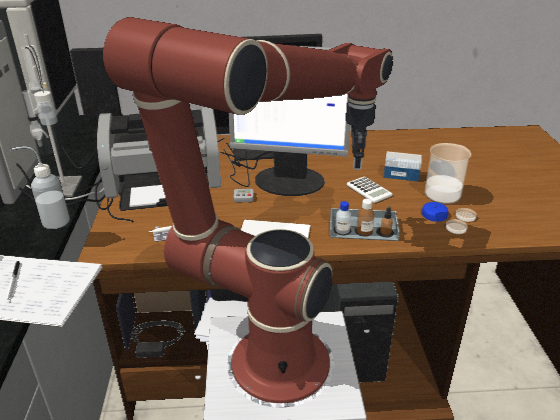

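```bash
python3 - <<'E'
from h import *
c=dict(np.load('pics/w22.npz'))
for p,z in(((280.3,174.5),.1),((280,249.5),.111),((281,299),.092)): print(ray(c,p,z)[:2]*1000)
# side view comparison before/after: same pixels of caps
a=cv2.imread('pics/side0.png');b=cv2.imread('pics/side9.png')
t=cv2.matchTemplate(b[190:250,320:410],a[198:240,330:400],cv2.TM_CCOEFF_NORMED);print(cv2.minMaxLoc(t))
for n,(x0,x1) in dict(w=(334,353),b=(358,375),d=(379,396)).items():
    t=cv2.matchTemplate(b[190:250,x0-8:x1+8],a[200:238,x0:x1],cv2.TM_CCOEFF_NORMED);print(n,cv2.minMaxLoc(t)[1],cv2.minMaxLoc(t)[3],'expect (8,10)')
E
```

```text
[ 477.48838712 -212.30900218]
[ 468.10710603 -273.6939517 ]
[ 460.53087954 -331.92123951]
(0.008827107027173042, 0.9374716877937317, (5, 18), (10, 8))
w 0.9631421566009521 (8, 10) expect (8,10)
b 0.9490296244621277 (8, 10) expect (8,10)
d 0.9177559614181519 (8, 10) expect (8,10)
```

```bash
python3 -c "
from station import ctrl
print(ctrl.finish_job())"
```

```text
the job is handed in; nothing more can be done
None
```

I finished the job in the order asked and handed it in at about 51.5 s of the 141 s allowed. The three bottles went onto the tile (brown, white, dropper). The marker then went into the pen rest. After that each bottle went back to its own disc (dropper, white, brown). The hand-in reports no verdict.

**Last checks**
- **Bottles:** all three stand upright. In the side camera none has shifted by a pixel (about 2 mm) from the start. The wrist view puts the white and brown bottles within about 2 mm of where they first stood.
- **Dropper bottle:** my wrist reading disagrees by about 4 mm along the stand. That reading came from the dark bulb tip near the edge of the view and is rough. The side view and the tool pose at release both put it within 1 mm or so, so I left it.
- **Marker:** after release it lay lengthwise across both saddles. Its centre was about 1.4 mm off along its length, with negligible offset sideways and about 0.8° between its axis and the rest's.
- **Forces, timer and calculator:** the highest contact force I saw at the end of a move was about 12 N. The arm went near neither the timer nor the calculator, and in the before and after pictures both look unmoved; I did not measure them.

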